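Unlock the finishing bowl and empty out its stones

TASK

The finishing bowl's lid is locked by a nut deep in the bore beside it: with the long socket key undo that nut a good half turn, so that the dogs are drawn back clear of the lid (nobody knows whether the thread is ordinary or reverse, so feel which way it gives). Then lift the lid off and lay it flat on the bench, knob up, away from the machine, and take every polishing stone out of the bowl and put it into the white stone tray. Leave the socket key standing in its stand.

Things in the scene. Friction and masses are not known exactly. Their poses are not given: they have to be found in the camera images.
- head_a_mouth (a point): Mouth of the bore of the locking head: upright octagonal aluminium column, 57 mm across, standing firm (12 kg) at the machine's right (-y) side. Bore vertical, 29 mm diameter, 100 mm deep, mouth 130 mm above the bench, funnelled to 38 mm at the very top. The machine has head A or head B, which look the same but may differ in thread; the absent one (with its nut and yoke) reads None.
- head_b_mouth (a point): The same point if the machine has head B instead.
- nut_a_top (a point): Top of the square brass nut on the bottom of head A's bore: 14 mm across flats, 16 mm tall, the upper 4 mm a cone; its top is 84 mm below the mouth. x and y are the normals of its flats and turn with it. When tight its flats are parallel to the sides of the machine (within 5 degrees).
- nut_b_top (a point): The same for head B.
- nut_a (a joint): How far head A's nut is undone, rad: 0 tight, 4.4 end of travel, solid stops at both. It starts at 0 to 0.08; the dogs are well clear at 3.2 (half a turn). The thread may be ordinary or reverse (left-hand), unmarked: one way stops dead almost at once, the other turns against a steady drag of about 0.12 N m.
- nut_b (a joint): The same for head B.
- yoke_a_mid (a point): Steel yoke of head A whose two arms, the dogs, run either side of the column and reach 10 mm over the near edge of the lid while the nut is tight. It slides away from the lid (machine's -y) by 5 mm for each rad that the nut is undone, 22 mm in all. Point midway between the arms, 119 mm above the bench.
- yoke_b_mid (a point): The same for head B.
- key_grip (a point): Long socket key, 0.22 kg, standing upright in its stand at the start: centre of its square wooden grip, 22x22 mm and 42 mm long (21 mm above and below this point; 3 mm brass button on top). z runs up the key, x and y are the normals of the grip's faces. The key's foot is 131 mm below. When the key is seated on the nut this point is 33 mm above the bore's mouth.
- key_foot (a point): Centre of the key's lower end: a steel socket 27 mm over its corners, with a hole 16 mm square and 14 mm deep, sides parallel to the grip's faces. On the nut it has about 9 degrees of play each way; turned further out of line it stands 8 mm or more too high, on the nut's corners.
- stand_floor (a point): Bottom centre of the hole of the wooden key stand (fixed): 80x80 mm foot, octagonal post, round hole 31 mm in diameter, 50 mm deep, with a funnel mouth 62 mm above the bench (the bottom is 12 mm above the bench).
- lid_knob (a point): Lid, aluminium plate 152x152x8 mm, with a rubber skirt 132x132 mm, 8 mm deep, underneath; 0.3 kg. This point is on its upright black knob (22 mm diameter, 36 mm tall), 24 mm above the plate's top and 40 mm above the skirt's underside, so 40 mm above the bench when the lid lies there. On the bowl's rim this point is 137 mm above the bench.
- bowl_floor (a point): Finishing machine (fixed grey box, 156x156 mm): centre of the floor of the square bowl in its top, 58 mm above the bench. x points away from the robot when the machine is not turned, y to the left, z up. Bowl inside 140x140 mm, walls 8 mm, rim 105 mm above the bench. The locking bore's axis lies 116 mm from here along -y.
- stone_tray: Shallow white tray, loose, 0.4 kg: 101x131 mm outside, walls 15 mm high, floor 2 mm thick, inside 82x112 mm (x by y); a small ring is fixed in it (not a stone). Origin: centre of its underside, long side along its y.
- stone_1_mid (a point): Polishing stone (pumice block, slate-grey, 25x35x16 mm along its x, y, z; about 30 g): its centre. It starts on the bowl's floor under the lid. Two to four of the stones are there; a missing one reads None.
- stone_2_mid (a point): Polishing stone (agate lump, tan, 23x27x17 mm along its x, y, z; about 30 g): its centre. It starts on the bowl's floor under the lid. Two to four of the stones are there; a missing one reads None.
- stone_3_mid (a point): Polishing stone (rubber abrasive block, black, 14x30x13 mm along its x, y, z; about 30 g): its centre. It starts on the bowl's floor under the lid. Two to four of the stones are there; a missing one reads None.
- stone_4_mid (a point): Polishing stone (second agate lump, tan, 23x27x17 mm along its x, y, z; about 30 g): its centre. It starts on the bowl's floor under the lid. Two to four of the stones are there; a missing one reads None.
Not all that is in view belongs to the job. There is more than one size of the part that bears key_grip; the job needs the largest.

How it is judged:
By the outcome, as a careful person would: the job done as asked, in the order asked, and still so for the second after the job is handed in, with the robot touching nothing.
Of head_a, head_b only 1 to 1 are there at a start; the rules pass over those that are not, and their reading is None.
Of stone_1, stone_2, stone_3, stone_4 only 2 to 4 are there at a start; the rules pass over those that are not, and their reading is None.
At some moment in a run one of stone_tray may be knocked a few centimetres aside while the robot is not near it.
It also fails if it takes over 210 s, if anything falls off the work surface, if the arm or the gripper's body presses on something with over 40 N, if the wrist force passes 120 N, or if a joint passes its speed limit or range.

ROBOT

A 6-joint arm with a two-finger parallel gripper is mounted at the origin on a cart in front of the work surface, level with it; the furniture and walls round the work are solid. World frame = base frame: x ahead of the robot, y to its left, z up, the work surface at z = 0. Lengths are in m, angles in rad, forces in N, time in s.
With the tool pointing down it reaches from about 0.35 to 0.775 m from the base axis. Payload 7.3 kg.
Tool frame: the origin (TCP) lies at the very end of the fingers, on their centre line; the grasp point (between the pads) lies 19 mm behind it (robot.tcp_to_grasp is the distance from the TCP to the grasp point, in m); x points along the fingers, y is the direction in which the jaws open and shut, and the axes are right-handed (so a half turn about x gives the same grasp; the last joint's range is limited). The gripper opens to 92 mm and grips with 3 to 60 N. Pads are 19 mm wide; open, the fingers measure 130 mm over their backs; the gripper's body (75 mm by 190 mm) begins 47 mm behind the grasp point.
Start: joints at [1.036, 0.342, 1.524, -0, 1.275, -0.146], TCP at [0.199, 0.486, 0.227] pointing down, gripper open.
Joint ranges: [-2.53, 2.53], [-0.77, 2.02], [0.04, 2.7], [-1, 4.14], [0.28, 2.66], [-3.11, 3.11]. Speed limits (rad/s): [2.57, 2.57, 3.14, 3.14, 3.14, 3.14].

INTERFACE

Orientations are given as [roll, pitch, yaw] about the fixed x, y, z axes, in that order (R = Rz(yaw) Ry(pitch) Rx(roll)).
In Python, from cell import robot gives the robot as it stands.
- The arm moves only by the tool move_arm, never from a script. Its argument "increments" is a list of rows, each a list of 4 numbers: the shift along the tool's x, y, z normalised to -1 to 1, where 1 is 40 cm, then the turn about the tool's x normalised to -1 to 1, where 1 is 60 degrees. In form: [[dx, dy, dz, twist], ...]. A call has 1 to 5 rows; each row is the pose to reach, as a shift and turn from the pose commanded when the call began, along the tool's axes at that moment; what a row does not reach only later rows make up. A row lasts 1/8 s, in which the tool goes at most 62.5 mm and 10.7 degrees, less where a joint would pass 70% of its speed; a pose out of reach is approached as far as the arm can. A call with a number of a shift or a turn outside -1 to 1 is refused whole. A call with a gripper value outside its range is refused whole. "gripper" is the closure, from 0 (fully open) to 1 (shut), set as the call begins (left out, the last holds). The fingers move at their own pace and stop on an object; "squeeze" is the grip in N (left out, the last holds). Time passes only in rows, so rows that repeat a pose let the fingers close. It gives the time, the measured TCP pose, the force and the opening at its end, in the units of the state.
- robot.observe(): the state, without advancing time (a new reading comes with each control period).
- robot.read_camera(name): name is "scene" or "top" or "wrist"; returns the picture (384x512x3 uint8, red, green, blue); there is no depth.
- robot.camera_params(name): a dict with "fx", "fy", "cx", "cy" (pixels), "R" (3x3) and "t" (3): a world point X has camera coordinates R X + t; the wrist camera has in their place "tool_from_camera" (4x4, takes a point from camera to tool coordinates, whose origin is the TCP and whose axes are the tool frame's). Camera axes: x right, y down, z forward; pixel columns grow to the right and rows downward; lengths in m; the calibration is good to about 2 mm. A picture is of the moment at which its call begins: read the wrist's pose just before it. camera_params takes no time and is no camera call.
- robot.hand_in(): hands the job in, once; it reports no verdict.
The state is a dict: "time": time; "qpos": joint angles; "qvel": joint speeds; "joint_efforts": joint torques, N m; "tool_pos": TCP position; "tool_rot": TCP orientation; "contact_force": force on the tool from outside, world axes, zero at the start; "torque": the same for the moment, N m; "opening": finger opening in m.
Only numpy, scipy, OpenCV 4.12 (cv2) and the standard library are available. Lean on these libraries where they do the work, as an engineer would, in place of code of your own. Each camera call takes 0.05 s, during which the arm holds its last target.

## Working session

There is one attempt and no reset: what is moved stays moved. The work goes in short steps, Python scripts to look and compute and a tool call to move; the robot and the scene stay as the last step left them, time stands still between calls to the robot, and variables do not carry over. Pictures are saved under pics/ and viewed, and the job is handed in when it is done.

Besides the shell and the picture viewer there is one more tool, called after "Request:" as name(argument=value, ...) on one line, values as JSON. move_arm: Moves the arm, as the interface text tells. Its arguments: {"type":"object","properties":{"increments":{"type":"array","items":{"type":"array","items":{"type":"number"}}},"gripper":{"type":"number"},"squeeze":{"type":"number"}},"required":["increments"]}

```bash
ls; mkdir -p pics; python3 - <<'E'
from cell import robot
import cv2
print(robot.observe())
for n in ["scene","top","wrist"]:
    im=robot.read_camera(n); cv2.imwrite(f"pics/{n}0.png",im[:,:,::-1])
    print(n,robot.camera_params(n))
print(robot.tcp_to_grasp)
E
```

```text
pics
{'time': 0.0, 'qpos': array([ 1.03599337e+00,  3.42728294e-01,  1.52505912e+00, -6.05740966e-06,
        1.27539712e+00, -1.46012444e-01]), 'qvel': array([-0.00146571, -0.00088789, -0.00061847,  0.00027409, -0.00049732,
        0.0007112 ]), 'joint_efforts': array([ 1.44718622e-03, -4.31253290e+01, -2.44218332e+01,  7.18697486e-02,
        5.58645430e-02, -1.32069599e-04]), 'tool_pos': array([0.19877864, 0.48545218, 0.22602738]), 'tool_rot': array([-1.71317019,  1.56920443, -2.10195893]), 'contact_force': array([ 0.31171756, -0.01996699, -0.2154878 ]), 'torque': array([-0.05238866, -0.0138578 ,  0.0324482 ]), 'opening': 0.09194648468106754}
scene {'fx': 482.30556591970037, 'fy': 482.30556591970037, 'cx': 253.08715712974885, 'cy': 202.38446300043776, 'R': array([[ 0.88480995, -0.46538121, -0.02305834],
       [-0.28141215, -0.49428513, -0.82248976],
       [ 0.37137389,  0.73423602, -0.56831233]]), 't': array([-0.48236622,  0.22003282,  1.14906345])}
top {'fx': 441.0985321131039, 'fy': 441.0985321131039, 'cx': 247.50514272061807, 'cy': 189.56821092792228, 'R': array([[-2.73583100e-02, -9.99625691e-01, -2.17446525e-05],
       [-9.91210615e-01,  2.71308182e-02, -1.29481408e-01],
       [ 1.29433532e-01, -3.52083898e-03, -9.91581850e-01]]), 't': array([-0.03018052,  0.57059273,  1.12576626])}
wrist {'fx': 310.5959240372509, 'fy': 310.5959240372509, 'cx': 254.7290745578226, 'cy': 189.5471621717127, 'tool_from_camera': array([[ 1.14345125e-03, -2.98332006e-01,  9.54461475e-01,
        -1.59031822e-01],
       [ 9.99999240e-01, -9.90089279e-05, -1.22895260e-03,
         4.36796762e-04],
       [ 4.61136103e-04,  9.54462155e-01,  2.98331666e-01,
        -8.09047942e-02],
       [ 0.00000000e+00,  0.00000000e+00,  0.00000000e+00,
         1.00000000e+00]])}
0.0188
```

View pics/scene0.png

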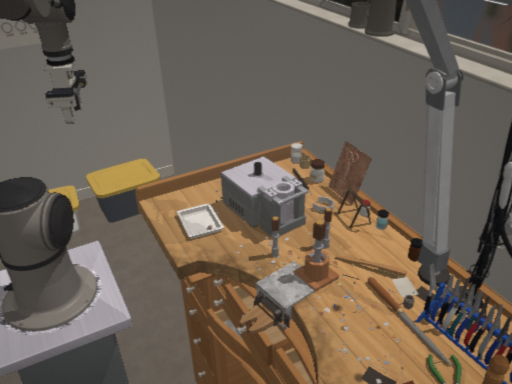

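View pics/top0.png

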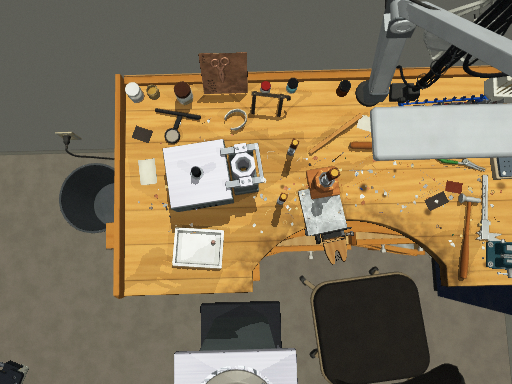

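View pics/wrist0.png

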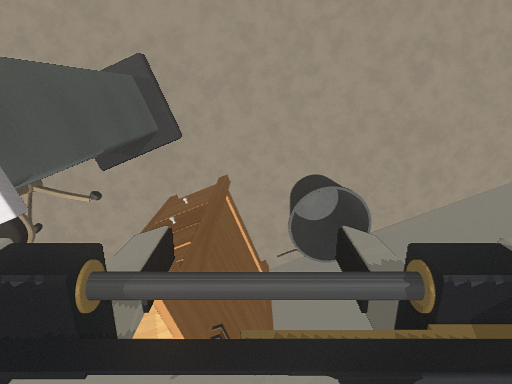

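The scene shows the grey machine with its locking head, the white tray, two smaller decoy keys, and the large key in its wooden stand. Next I'll enlarge crops.

```bash
cat > h.py <<'E'
from cell import robot
import cv2, numpy as np
from scipy.spatial.transform import Rotation as Rot
P={n:robot.camera_params(n) for n in ["scene","top","wrist"]}
def K(n): p=P[n]; return np.array([[p['fx'],0,p['cx']],[0,p['fy'],p['cy']],[0,0,1]])
def toolT(s=None):
    s=s or robot.observe(); T=np.eye(4); T[:3,:3]=Rot.from_euler('xyz',s['tool_rot']).as_matrix(); T[:3,3]=s['tool_pos']; return T
def extr(n,T=None):
    if n!='wrist': return np.array(P[n]['R']),np.array(P[n]['t'])
    W=(toolT() if T is None else T)@P[n]['tool_from_camera']; R=W[:3,:3].T; return R,-R@W[:3,3]
def proj(n,X,T=None):
    R,t=extr(n,T); c=np.atleast_2d(X)@R.T+t; u=c@K(n).T; return u[:,:2]/u[:,2:]
def bp(n,uv,z,T=None):
    R,t=extr(n,T); C=-R.T@t
    d=np.c_[np.atleast_2d(uv),np.ones(len(np.atleast_2d(uv)))]@np.linalg.inv(K(n)).T@R
    return C+d*((z-C[2])/d[:,2:])
def crop(im,u,v,w,h,s,name):
    c=im[max(0,v):v+h,max(0,u):u+w,::-1]; cv2.imwrite(f"pics/{name}.png",cv2.resize(c,None,fx=s,fy=s,interpolation=cv2.INTER_CUBIC))
def shot(n,name=None):
    T=toolT(); im=robot.read_camera(n)
    if name: cv2.imwrite(f"pics/{name}.png",im[:,:,::-1]); np.save(f"pics/{name}.npy",T)
    return im,T
E
python3 - <<'E'
from h import *
t=cv2.imread('pics/top0.png')[:,:,::-1]; s=cv2.imread('pics/scene0.png')[:,:,::-1]
crop(t,150,130,130,100,6,'t1'); crop(t,240,130,130,100,6,'t2'); crop(s,170,140,160,120,5,'s1'); crop(t,165,215,70,60,10,'t3');crop(s,250,200,100,120,5,'s2')
E
```

```text
(no output)
```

View pics/t1.png

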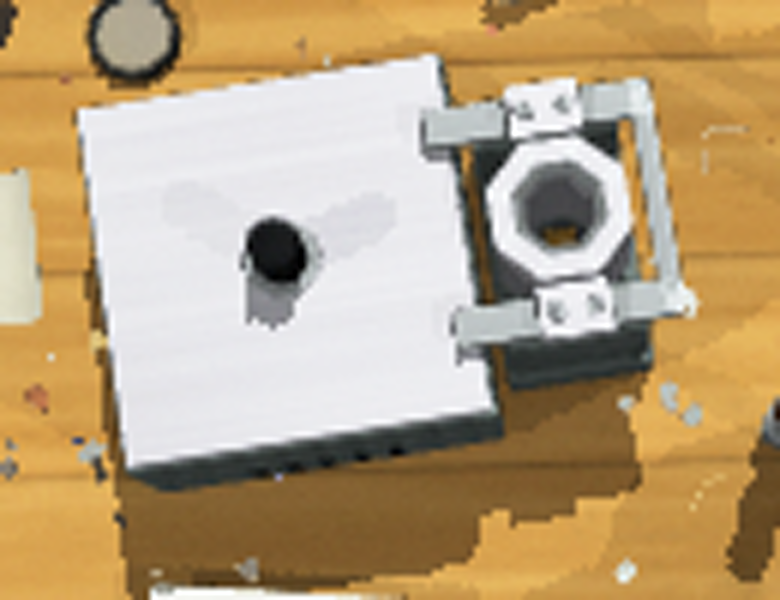

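View pics/t2.png

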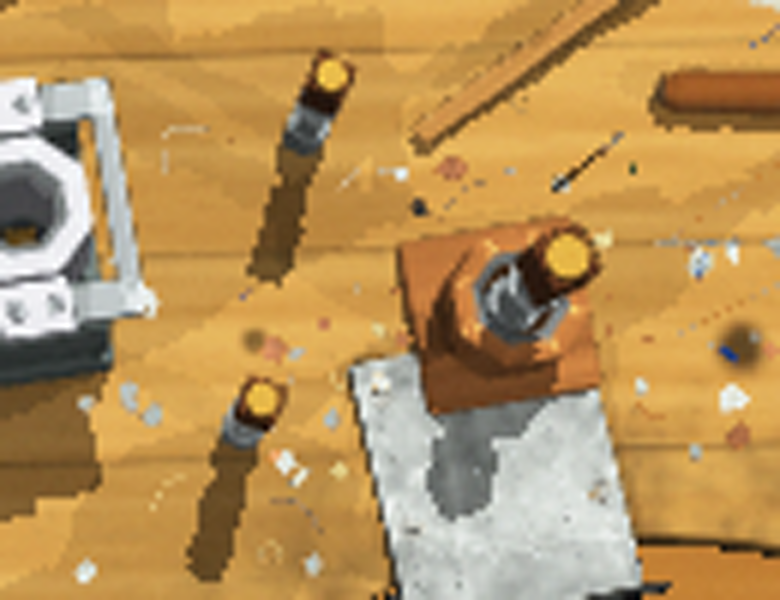

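View pics/s1.png

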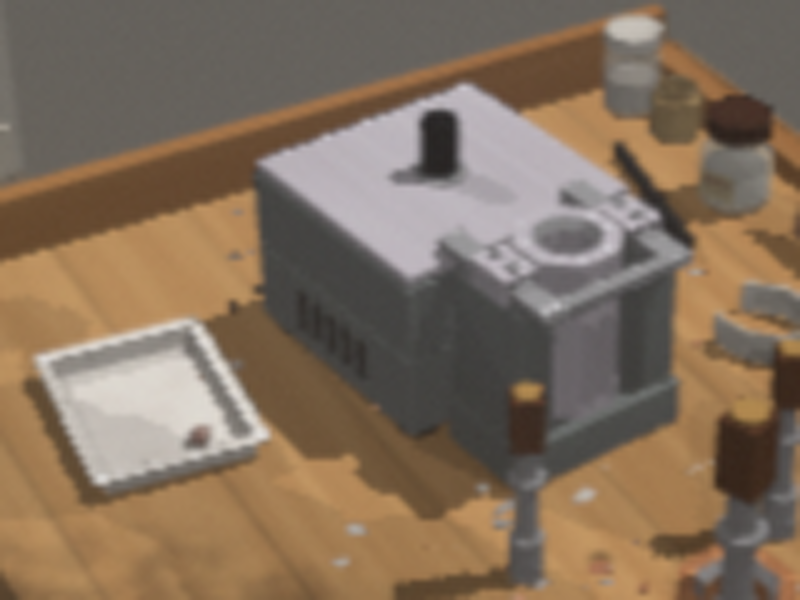

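View pics/s2.png

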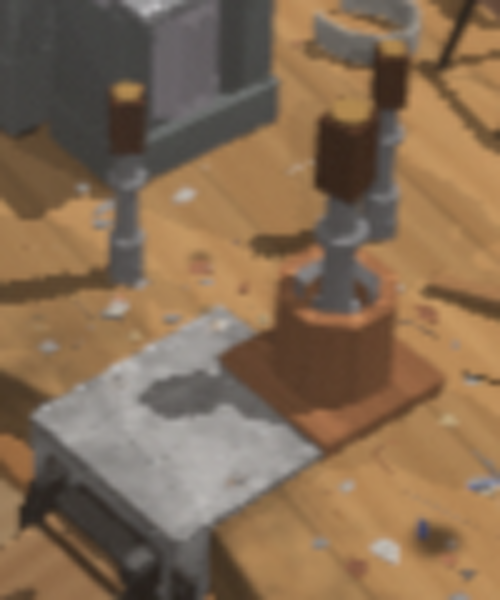

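View pics/t3.png

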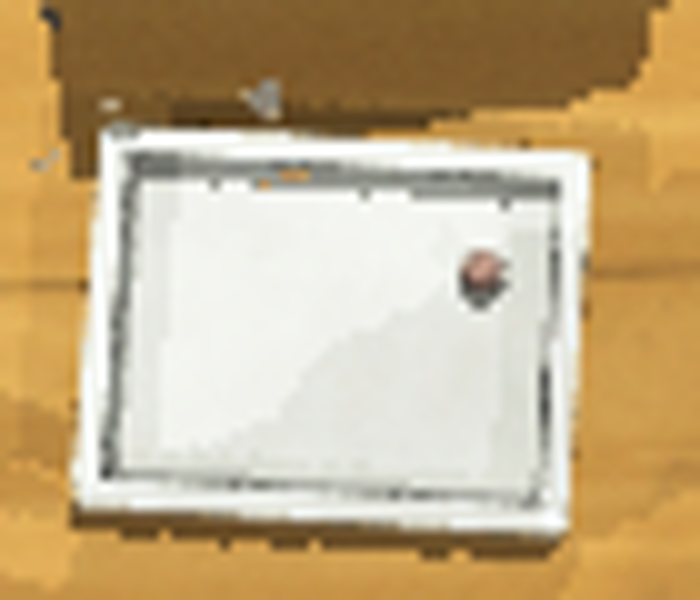

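```bash
python3 - <<'E'
from h import *
np.set_printoptions(precision=4,suppress=True)
f=lambda pts,o,s:np.array(pts)/s+np.array(o)-0.5+0.5/s
lid=bp('top',f([(78,110),(437,55),(500,412),(128,466)],(150,130),6),.113)
print('lid',lid,lid.mean(0))
for a,b in [(0,1),(1,2),(2,3),(3,0)]: d=lid[b]-lid[a];print(np.hypot(*d[:2]),np.degrees(np.arctan2(d[1],d[0])))
print('mouth',bp('top',f([(560,210)],(150,130),6),.130))
print('knobtop',bp('top',f([(276,248)],(150,130),6),.149))
print('keytop',bp('top',f([(571,257)],(240,130),6),.167),bp('scene',f([(351,110)],(250,200),5),.167))
print('stand',bp('top',f([(520,298)],(240,130),6),.062))
print('stand foot',bp('top',f([(398,243),(600,385),(432,413)],(240,130),6),.012))
print('smallkeys',bp('top',f([(332,75),(263,397)],(240,130),6),.12))
tr=bp('top',f([(103,130),(590,150),(568,530),(72,510)],(165,215),10),.015)
print('tray',tr,tr.mean(0))
print('cornercheck scene knob', bp('scene',f([(439,118)],(170,140),5),.149), bp('scene',f([(570,235)],(170,140),5),.130))
E
```

```text
lid [[ 0.6701  0.1633  0.113 ]
 [ 0.6895  0.0137  0.113 ]
 [ 0.5391 -0.0091  0.113 ]
 [ 0.5211  0.1433  0.113 ]] [0.605  0.0778 0.113 ]
0.15084888432018267 -82.64289300022791
0.1520478062290436 -171.3794352062153
0.15341272803627332 96.74479891931136
0.15037349588982135 7.660984610746768
mouth [[ 0.6192 -0.0359  0.13  ]]
knobtop [[0.6034 0.0776 0.149 ]]
keytop [[ 0.5876 -0.2515  0.167 ]] [[ 0.5858 -0.2537  0.167 ]]
stand [[ 0.5876 -0.2501  0.062 ]]
stand foot [[ 0.6217 -0.2055  0.012 ]
 [ 0.5547 -0.2932  0.012 ]
 [ 0.5442 -0.2173  0.012 ]]
smallkeys [[ 0.6743 -0.1664  0.12  ]
 [ 0.5411 -0.1327  0.12  ]]
tray [[0.476  0.1499 0.015 ]
 [0.4672 0.0207 0.015 ]
 [0.3679 0.0285 0.015 ]
 [0.3766 0.1586 0.015 ]] [0.4219 0.0894 0.015 ]
cornercheck scene knob [[0.6022 0.0752 0.149 ]] [[ 0.6192 -0.0392  0.13  ]]
```

```bash
cat >> h.py <<'E'
np.set_printoptions(precision=4,suppress=True)
def st():
    s=robot.observe(); T=toolT(s); y=T[:3,1]
    print('t%.2f pos'%s['time'],s['tool_pos'],'yawY %.2f'%np.degrees(np.arctan2(y[1],y[0])),'xax',T[:3,0],'q',s['qpos'],'F',s['contact_force'],'M',s['torque'],'open %.4f'%s['opening'])
def go(x,y,z,yaw=None,near=True):
    s=robot.observe(); T=toolT(s); d=T[:3,:3].T@(np.array([x,y,z])-s['tool_pos'])/.4
    yy=T[:3,1]; cur=np.degrees(np.arctan2(yy[1],yy[0])); tw=0
    if yaw is not None:
        e=(yaw-cur+180)%360-180
        if near: e=(e+90)%180-90
        tw=-e/60   # tool x is down
    print('inc',d.round(4),'twist',round(tw,4),'rows',round(np.linalg.norm(d)*.4/.0625,1),round(abs(tw)*60/10.7,1))
E
python3 -c "
from h import *
st(); go(.587,-.252,.30); go(.4,.15,.30)"
```

```text
t0.15 pos [0.1988 0.4856 0.2262] yawY 67.72 xax [-0.0006 -0.001  -1.    ] q [ 1.036   0.3425  1.5248 -0.      1.2754 -0.146 ] F [-0.6552  0.016  -0.2522] M [-0.0405 -0.0346 -0.0211] open 0.0917
inc [-0.1832 -1.3386  1.5969] twist 0 rows 13.4 0.0
inc [-0.1839 -0.5858  0.7833] twist 0 rows 6.4 0.0
```

Request:
move_arm(increments=[[-0.18, -0.1, 0.13, 0], [-0.18, -0.2, 0.26, 0], [-0.18, -0.3, 0.4, 0], [-0.18, -0.4, 0.53, 0], [-0.18, -0.5, 0.66, 0]])

```text
time: 0.78
tool_pos: [0.347, 0.2351, 0.2984]
tool_rot: [0.88, 1.57, 0.491]
contact_force: [0.3, -0.2, 0.3]
opening: 0.0916
```

```bash
python3 -c "
from h import *
st(); go(.587,-.252,.30,0)"
```

```text
t0.78 pos [0.347  0.2351 0.2984] yawY 67.75 xax [ 0.0006  0.0003 -1.    ] q [ 0.4121  0.0905  1.6517  0.0001  1.3988 -0.7703] F [ 0.3347 -0.186   0.2909] M [-0.0014  0.0028  0.0506] open 0.0916
inc [-0.004  -0.8997  1.0165] twist 1.1291 rows 8.7 6.3
```

Request:
move_arm(increments=[[0, -0.11, 0.13, 0.17], [0, -0.22, 0.25, 0.35], [0, -0.33, 0.38, 0.52], [0, -0.45, 0.51, 0.7], [0, -0.56, 0.64, 0.87]])

```text
time: 1.4
tool_pos: [0.4862, -0.0448, 0.2982]
tool_rot: [2.596, 1.57, 1.289]
contact_force: [0.5, 0.2, 0.4]
opening: 0.0916
```

```bash
python3 -c "
from h import *
st(); go(.587,-.252,.30,0)"
```

```text
t1.40 pos [ 0.4862 -0.0448  0.2982] yawY 15.16 xax [ 0.0001  0.0004 -1.    ] q [-0.2493  0.2253  1.4882  0.0004  1.428  -0.514 ] F [0.5398 0.2056 0.3779] M [-0.0252 -0.0256 -0.0055] open 0.0916
inc [-0.0047  0.1078  0.5658] twist 0.2526 rows 3.7 1.4
```

Request:
move_arm(increments=[[0, 0.03, 0.14, 0.1], [0, 0.05, 0.28, 0.2], [0, 0.08, 0.42, 0.25], [0, 0.108, 0.566, 0.25], [0, 0.108, 0.566, 0.25]])

```text
time: 2.02
tool_pos: [0.5883, -0.2531, 0.2952]
tool_rot: [-1.923, 1.568, 2.795]
contact_force: [-0.4, 0.4, -0.1]
opening: 0.0918
```

```bash
python3 -c "
from h import *
st(); im,T=shot('wrist','w1'); print(proj('wrist',[[.587,-.252,.167],[.587,-.252,.062]],T))
u,v=proj('wrist',[.587,-.252,.15],T)[0].astype(int); crop(im,u-60,v-50,120,100,6,'w1c')"
```

```text
t2.02 pos [ 0.5883 -0.2531  0.2952] yawY 0.29 xax [-0.003   0.0011 -1.    ] q [-0.5256  0.533   1.0354 -0.0006  1.5764 -0.5307] F [-0.4276  0.4435 -0.1035] M [-0.0064  0.0446  0.0255] open 0.0918
[[253.686  179.8732]
 [254.1898 157.9159]]
```

View pics/w1.png

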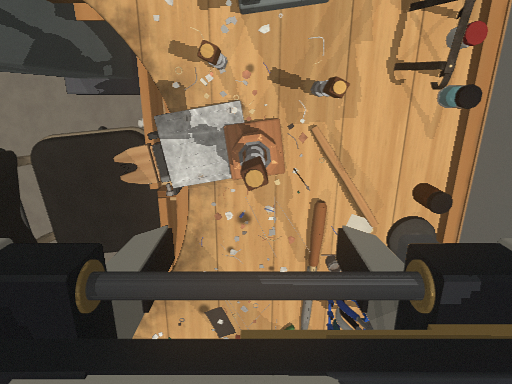

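View pics/w1c.png

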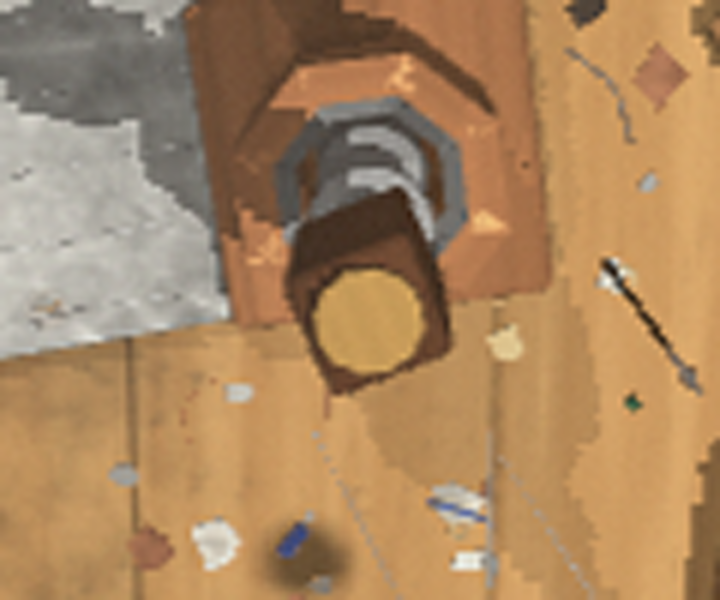

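```bash
python3 -c "
from h import *
T=np.load('pics/w1.npy'); u,v=proj('wrist',[.587,-.252,.15],T)[0].astype(int)
f=lambda x,y:np.array([x,y])/6+np.array([u-60,v-50])-.5
print('button',bp('wrist',f(369,321),.167,T)); 
c=[bp('wrist',f(*p),.164,T)[0] for p in [(290,280),(338,393),(452,340)]]
for a,b in [(0,1),(1,2)]: d=c[b]-c[a];print(np.linalg.norm(d),np.degrees(np.arctan2(d[1],d[0])))
print((c[0]+c[2])/2, c)
print('stand',bp('wrist',f(372,178),.062,T))
go(.587,-.252,.2,24.5)
"
```

```text
button [[ 0.5873 -0.2501  0.167 ]]
0.020435499983620407 -67.9411756740158
0.020577008590143588 26.22355352115556
[ 0.5877 -0.2491  0.164 ] [array([ 0.5746, -0.2442,  0.164 ]), array([ 0.5823, -0.2632,  0.164 ]), array([ 0.6007, -0.2541,  0.164 ])]
stand [[ 0.5874 -0.2471  0.062 ]]
inc [ 0.2404 -0.0015  0.0031] twist -0.4019 rows 1.5 2.3
```

Request:
move_arm(increments=[[0.1, -0.002, -0.003, -0.17], [0.2, -0.002, -0.003, -0.34], [0.3, -0.002, -0.003, -0.4], [0.423, -0.002, -0.003, -0.4], [0.423, -0.002, -0.003, -0.4]])

```text
time: 2.7
tool_pos: [0.5848, -0.2456, 0.126]
tool_rot: [-2.56, 1.563, 2.582]
contact_force: [-0.3, 0.1, 0.2]
opening: 0.0918
```

```bash
python3 -c "
from h import *
st(); go(.5875,-.2505,.126,24.5)"
```

```text
t2.70 pos [ 0.5848 -0.2456  0.126 ] yawY 24.59 xax [-0.007   0.0044 -1.    ] q [-0.5185  0.6316  1.3293  0.0004  1.189  -0.9479] F [-0.2574  0.136   0.2165] M [-0.059   0.0157 -0.0035] open 0.0918
inc [-0.     0.001  0.014] twist 0.0016 rows 0.1 0.0
```

Request:
move_arm(increments=[[0, 0.001, 0.013, 0], [0, 0.001, 0.013, 0], [0, 0.001, 0.013, 0]])

```text
time: 3.08
tool_pos: [0.5903, -0.2531, 0.1308]
tool_rot: [0.665, 1.568, -0.478]
contact_force: [0.0, -0.6, -0.6]
opening: 0.0913
```

```bash
python3 -c "
from h import *
st(); go(.5875,-.2505,.126,24.5)"
```

```text
t3.08 pos [ 0.5903 -0.2531  0.1308] yawY 24.52 xax [ 0.0024 -0.0013 -1.    ] q [-0.5244  0.6351  1.3086  0.0001  1.1952 -0.9523] F [ 0.0025 -0.5756 -0.6276] M [-0.065   0.0826  0.008 ] open 0.0913
inc [ 0.0119 -0.0037 -0.0089] twist 0.0003 rows 0.1 0.0
```

Request:
move_arm(increments=[[0, 0, 0, 0], [0, 0, 0, 0], [0, 0, 0, 0]])

```text
time: 3.45
tool_pos: [0.5897, -0.2528, 0.1291]
tool_rot: [2.699, 1.571, 1.557]
contact_force: [-0.1, -0.2, -0.1]
opening: 0.0915
```

```bash
python3 -c "
from h import *
st(); go(.5875,-.2505,.126,24.5)"
```

```text
t3.45 pos [ 0.5897 -0.2528  0.1291] yawY 24.52 xax [ 0.      0.0001 -1.    ] q [-0.5244  0.6369  1.3101  0.0001  1.1946 -0.9524] F [-0.1289 -0.2329 -0.0949] M [-0.0377  0.0452 -0.0382] open 0.0915
inc [ 0.0076 -0.0026 -0.0074] twist 0.0004 rows 0.1 0.0
```

Request:
move_arm(increments=[[0.007, -0.0026, -0.0074, 0], [0.007, -0.0026, -0.0074, 0], [0.007, -0.0026, -0.0074, 0]])

```text
time: 3.82
tool_pos: [0.5875, -0.2505, 0.1262]
tool_rot: [-3.091, 1.571, 2.049]
contact_force: [1.1, -0.2, 0.4]
opening: 0.0919
```

Request:
move_arm(increments=[[0, 0, 0, 0], [0, 0, 0, 0], [0, 0, 0, 0], [0, 0, 0, 0], [0, 0, 0, 0]], gripper=1, squeeze=30)

```text
time: 4.45
tool_pos: [0.5875, -0.2505, 0.1262]
tool_rot: [2.24, 1.571, 1.097]
contact_force: [-0.2, 1.0, 1.3]
opening: 0.0467
```

```bash
python3 -c "
from h import *
st(); go(.5875,-.2505,.126,24.5); im,T=shot('wrist'); crop(im,150,120,220,180,3,'w2')"
```

```text
t4.45 pos [ 0.5875 -0.2505  0.1262] yawY 24.53 xax [ 0.      0.0001 -1.    ] q [-0.523   0.6345  1.323   0.0001  1.184  -0.9511] F [-0.2454  0.9966  1.2621] M [-0.0024  0.0433 -0.0163] open 0.0467
inc [ 0.0006 -0.0001  0.    ] twist 0.0004 rows 0.0 0.0
```

View pics/w2.png

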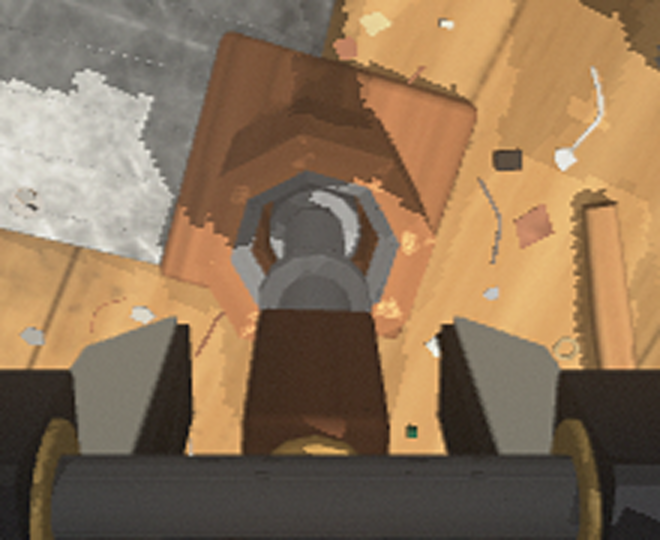

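Request:
move_arm(increments=[[0, 0, 0, 0], [0, 0, 0, 0], [0, 0, 0, 0], [0, 0, 0, 0]])

```text
time: 5.0
tool_pos: [0.5875, -0.2505, 0.1262]
tool_rot: [2.26, 1.571, 1.118]
contact_force: [-0.4, 0.1, 0.1]
opening: 0.0215
```

```bash
python3 -c "
from h import *
st();  go(.5875,-.2505,.29,7.7)"
```

```text
t5.00 pos [ 0.5875 -0.2505  0.1262] yawY 24.52 xax [ 0.0001  0.0001 -1.    ] q [-0.523   0.6346  1.323   0.0001  1.184  -0.951 ] F [-0.397   0.0748  0.1182] M [-0.101  0.007  0.049] open 0.0215
inc [-0.4095 -0.0001 -0.    ] twist 0.2804 rows 2.6 1.6
```

Request:
move_arm(increments=[[-0.1, 0, 0, 0], [-0.2, 0, 0, 0], [-0.3, 0, 0, 0.1], [-0.42, 0, 0, 0.28], [-0.42, 0, 0, 0.28]])

```text
time: 5.62
tool_pos: [0.5888, -0.2512, 0.2985]
tool_rot: [0.929, 1.563, -0.508]
contact_force: [0.6, 0.3, -3.7]
opening: 0.022
```

Request:
move_arm(increments=[[0, 0, 0, 0], [0, 0, 0, 0], [0, 0, 0, 0]])

```text
time: 6.0
tool_pos: [0.5872, -0.2504, 0.2927]
tool_rot: [-2.26, 1.568, 2.588]
contact_force: [0.1, 0.3, -2.4]
opening: 0.022
```

```bash
python3 -c "
from h import *
st();  go(.62,-.037,.30,7.7)"
```

```text
t6.00 pos [ 0.5872 -0.2504  0.2927] yawY 7.75 xax [-0.0023  0.0014 -1.    ] q [-0.5231  0.5286  1.0493  0.0001  1.5664 -0.6583] F [ 0.1403  0.3169 -2.4475] M [-0.121   0.0361 -0.0205] open 0.0220
inc [-0.0176  0.1532 -0.5175] twist 0.0008 rows 3.5 0.0
```

Request:
move_arm(increments=[[-0.017, 0.04, -0.13, 0], [-0.017, 0.08, -0.26, 0], [-0.017, 0.12, -0.4, 0], [-0.017, 0.153, -0.517, 0], [-0.017, 0.153, -0.517, 0]])

```text
time: 6.62
tool_pos: [0.6204, -0.0336, 0.3005]
tool_rot: [-2.718, 1.569, 2.135]
contact_force: [-0.8, -1.6, -1.8]
opening: 0.022
```

Request:
move_arm(increments=[[0, 0, 0, 0], [0, 0, 0, 0], [0, 0, 0, 0]])

```text
time: 7.0
tool_pos: [0.6203, -0.0386, 0.3009]
tool_rot: [-1.749, 1.571, 3.096]
contact_force: [-0.3, -0.6, -2.2]
opening: 0.0219
```

```bash
python3 -c "
from h import *
st();  go(.62,-.037,.30,7.7); im,T=shot('wrist','w3'); crop(im,170,90,180,150,4,'w3c')
im,_=shot('top'); crop(im,150,110,130,110,6,'t4')
im,_=shot('scene'); crop(im,200,90,150,150,4,'s4')
print(proj('wrist',[.62,-.037,.13],T))"
```

```text
t7.00 pos [ 0.6203 -0.0386  0.3009] yawY 7.62 xax [-0.0002  0.     -1.    ] q [-0.1855  0.4889  1.0931 -0.      1.5597 -0.3185] F [-0.2941 -0.5936 -2.1959] M [-0.0937  0.0357  0.0126] open 0.0219
inc [ 0.0023 -0.0001 -0.0042] twist -0.0013 rows 0.0 0.0
[[254.6088 168.7254]]
```

View pics/w3c.png

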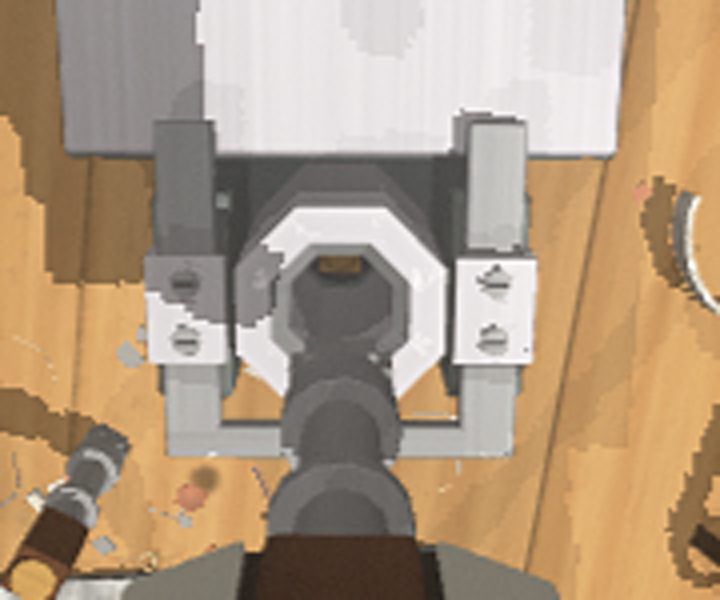

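View pics/s4.png

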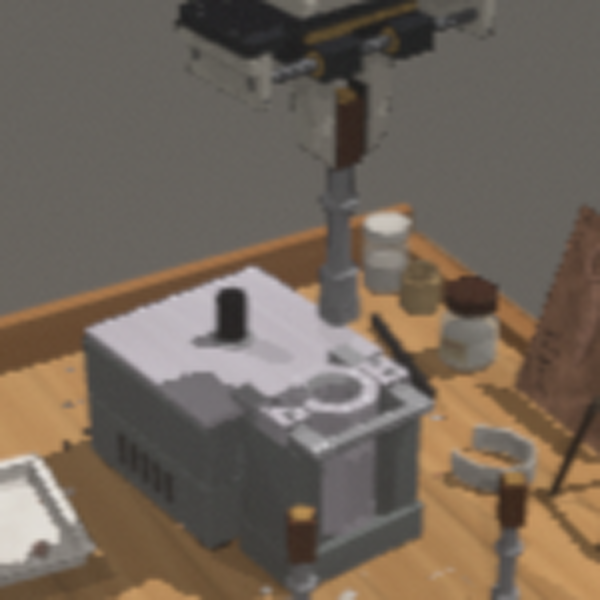

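```bash
python3 -c "
from h import *
T=np.load('pics/w3.npy')
print(bp('wrist',[[254.9,165],[255.2,166]],.130,T))
im=cv2.imread('pics/t4.png')
# foot projected for key if straight
p=T[:3,3]; foot=[p[0],p[1],p[2]-.126+.012]
print(proj('wrist',foot,T),(proj('wrist',foot,T)-[170,90])*4, proj('scene',foot),(proj('scene',foot)-[200,90])*4)
c=(np.array([[254.9,165]])); 
for z in (.13,.128): 
  import math
  oct=[[.62+.0309*math.cos(a),-.037+.0309*math.sin(a),z] for a in np.radians(7.7+22.5+45*np.arange(8))]
print((proj('wrist',oct,T)-[170,90])*4)
"
```

```text
[[ 0.6198 -0.0328  0.13  ]
 [ 0.6202 -0.0339  0.13  ]]
[[254.6269 185.0811]] [[338.5075 380.3243]] [[284.1335 167.8384]] [[336.534  311.3538]]
[[443.5966 270.5202]
 [382.4832 208.992 ]
 [293.992  209.1461]
 [233.1292 270.8787]
 [235.4547 354.9709]
 [296.55   412.281 ]
 [380.7142 412.1449]
 [441.5973 354.6304]]
```

View pics/t4.png

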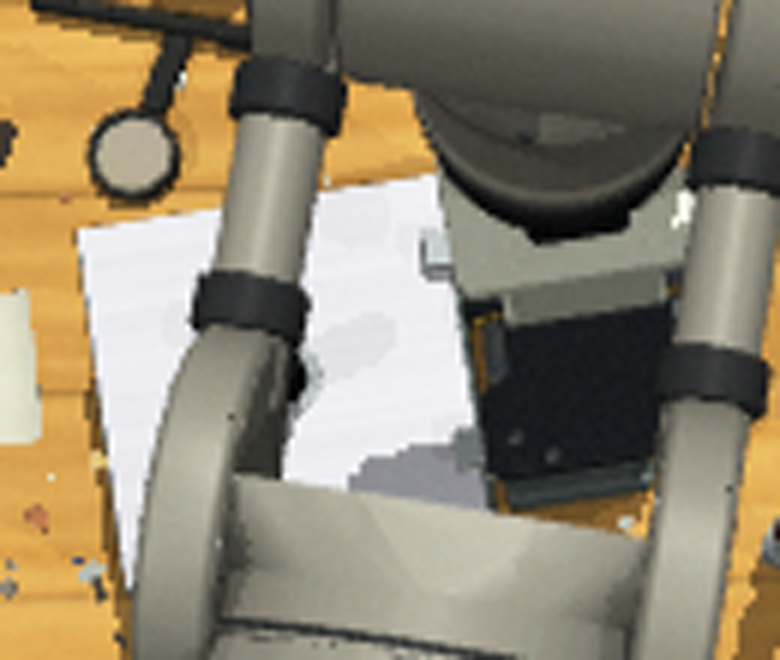

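```bash
python3 -c "
from h import *
im=cv2.imread('pics/w3.png')[:,:,::-1]; crop(im,220,130,70,70,9,'w3d')
T=np.load('pics/w3.npy')
import math
oct=[[.62+.0309*math.cos(a),-.037+.0309*math.sin(a),.13] for a in np.radians(7.7+22.5+45*np.arange(8))]
print((proj('wrist',oct,T)-[220,130])*9+4.5)
"
```

```text
[[553.9298 256.5224]
 [415.6498 117.3343]
 [215.3935 117.6828]
 [ 77.6812 257.3332]
 [ 82.9708 447.5265]
 [221.2096 577.1207]
 [411.6201 576.8132]
 [549.3787 446.7566]]
```

View pics/w3d.png

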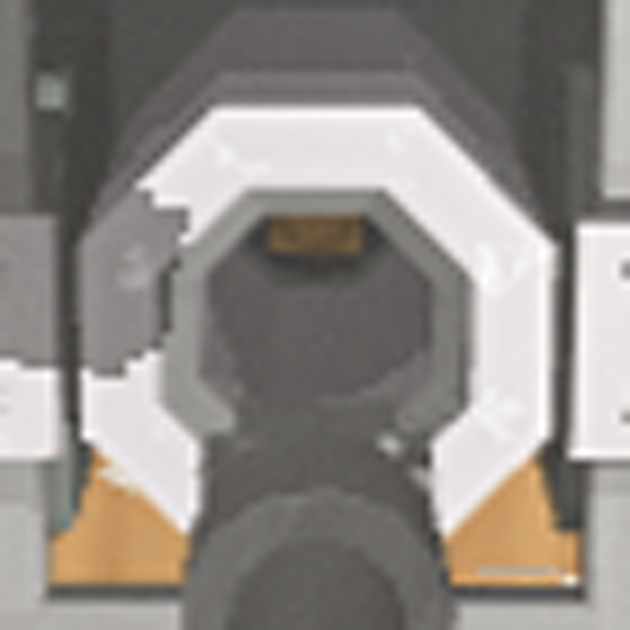

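```bash
python3 -c "
from h import *
go(.62,-.0362,.225,7.7)"
```

```text
inc [ 0.1901 -0.0002 -0.0048] twist -0.0006 rows 1.2 0.0
```

Request:
move_arm(increments=[[0.04, 0, -0.005, 0], [0.08, 0, -0.005, 0], [0.12, 0, -0.005, 0], [0.15, 0, -0.005, 0], [0.15, 0, -0.005, 0]])

```text
time: 7.78
tool_pos: [0.6197, -0.0354, 0.2401]
tool_rot: [-1.944, 1.569, 2.903]
contact_force: [-0.4, -0.2, -1.9]
opening: 0.0219
```

```bash
python3 -c "
from h import *
st();go(.62,-.0362,.225,7.7)"
```

```text
t7.78 pos [ 0.6197 -0.0354  0.2401] yawY 7.71 xax [-0.0019  0.0005 -1.    ] q [-0.1806  0.5142  1.214   0.0001  1.4153 -0.3152] F [-0.4201 -0.2492 -1.8667] M [-0.1023  0.0416 -0.0072] open 0.0219
inc [0.0379 0.0006 0.002 ] twist 0.0002 rows 0.2 0.0
```

Request:
move_arm(increments=[[0.02, 0.001, 0.001, 0], [0.04, 0.001, 0.001, 0], [0.06, 0.001, 0.001, 0], [0.08, 0.001, 0.001, 0], [0.08, 0.001, 0.001, 0]])

```text
time: 8.4
tool_pos: [0.6202, -0.0358, 0.208]
tool_rot: [-1.755, 1.569, 3.092]
contact_force: [-2.0, 0.7, -3.2]
opening: 0.0217
```

```bash
python3 -c "
from h import *
st();go(.62,-.0362,.165,7.7)"
```

```text
t8.40 pos [ 0.6202 -0.0358  0.208 ] yawY 7.72 xax [-0.0015  0.0001 -1.    ] q [-0.1809  0.5353  1.2668 -0.0002  1.341  -0.3156] F [-2.0236  0.7221 -3.2122] M [ 0.1312  0.3921 -0.011 ] open 0.0217
inc [ 0.1074 -0.0006  0.0008] twist 0.0004 rows 0.7 0.0
```

Request:
move_arm(increments=[[0.025, -0.001, 0, 0], [0.05, -0.001, 0, 0], [0.075, -0.001, 0, 0], [0.1, -0.001, 0, 0], [0.1, -0.001, 0, 0]])

```text
time: 9.02
tool_pos: [0.62, -0.0359, 0.1679]
tool_rot: [-1.747, 1.57, 3.1]
contact_force: [-1.0, -0.2, -1.9]
opening: 0.0215
```

```bash
python3 -c "
from h import *
st();go(.62,-.0362,.146,7.7)"
```

```text
t9.03 pos [ 0.62   -0.0359  0.1679] yawY 7.72 xax [-0.0009  0.     -1.    ] q [-0.1811  0.5656  1.3272 -0.0001  1.2496 -0.3158] F [-1.0311 -0.2342 -1.9421] M [ 0.0489  0.2873 -0.0223] open 0.0215
inc [ 0.0548 -0.0002  0.0007] twist 0.0003 rows 0.4 0.0
```

Request:
move_arm(increments=[[0.014, 0, 0, 0], [0.027, 0, 0, 0], [0.04, 0, 0, 0], [0.052, 0, 0, 0], [0.052, 0, 0, 0]])

```text
time: 9.65
tool_pos: [0.6201, -0.0357, 0.1477]
tool_rot: [-2.385, 1.57, 2.462]
contact_force: [-0.3, 1.5, -2.7]
opening: 0.0217
```

Request:
move_arm(increments=[[0, 0, 0, 0], [0, 0, 0, 0], [0, 0, 0, 0]])

```text
time: 10.02
tool_pos: [0.6202, -0.0357, 0.1483]
tool_rot: [2.47, 1.571, 1.034]
contact_force: [-0.3, 2.1, -3.5]
opening: 0.0217
```

```bash
python3 -c "
from h import *
st();go(.62,-.0362,.146,7.7)"
```

```text
t10.03 pos [ 0.6202 -0.0357  0.1483] yawY 7.72 xax [ 0.0001  0.0002 -1.    ] q [-0.1809  0.5828  1.3538  0.0002  1.205  -0.3158] F [-0.2657  2.0571 -3.5238] M [0.3732 0.2284 0.0144] open 0.0217
inc [ 0.0057 -0.0006  0.0012] twist 0.0004 rows 0.0 0.0
```

Request:
move_arm(increments=[[0.003, 0, 0, 0], [0.006, 0, 0, 0], [0.006, 0, 0, 0], [0.006, 0, 0, 0]])

```text
time: 10.52
tool_pos: [0.6203, -0.0358, 0.1462]
tool_rot: [1.559, 1.57, 0.123]
contact_force: [-1.8, 1.7, 1.2]
opening: 0.022
```

```bash
python3 -c "
from h import *
st();go(.62,-.0362,.146,7.7)"
```

```text
t10.53 pos [ 0.6203 -0.0358  0.1462] yawY 7.72 xax [ 0.0005  0.0001 -1.    ] q [-0.181   0.5847  1.3565  0.0002  1.1999 -0.3158] F [-1.7539  1.6721  1.1782] M [ 0.5762  0.5083 -0.0169] open 0.0220
inc [ 0.0005 -0.0008  0.001 ] twist 0.0004 rows 0.0 0.0
```

Request:
move_arm(increments=[[0, 0, 0, -0.07], [0, 0, 0, -0.14], [0, 0, 0, -0.21], [0, 0, 0, -0.21]], squeeze=40)

```text
time: 11.02
tool_pos: [0.6199, -0.0353, 0.1461]
tool_rot: [-3.035, 1.57, 2.031]
contact_force: [-2.8, 4.8, 4.1]
opening: 0.0216
```

```bash
python3 -c "
from h import *
st()"
```

```text
t11.03 pos [ 0.6199 -0.0353  0.1461] yawY 20.28 xax [-0.0004  0.0009 -1.    ] q [-0.1806  0.5846  1.3569  0.0008  1.2008 -0.5349] F [-2.8265  4.8176  4.0516] M [ 1.1096  0.9592 -0.1505] open 0.0216
```

Request:
move_arm(increments=[[0, 0, 0, -0.06], [0, 0, 0, -0.12], [0, 0, 0, -0.12]])

```text
time: 11.4
tool_pos: [0.62, -0.0356, 0.1462]
tool_rot: [2.95, 1.57, 1.858]
contact_force: [-3.7, 2.9, 4.8]
opening: 0.0215
```

```bash
python3 -c "
from h import *
st()"
```

```text
t11.40 pos [ 0.62   -0.0356  0.1462] yawY 27.39 xax [-0.0002  0.0005 -1.    ] q [-0.1809  0.5846  1.3568  0.0005  1.2005 -0.6591] F [-3.7433  2.9193  4.8089] M [ 0.9842  0.9622 -0.3796] open 0.0215
```

Request:
move_arm(increments=[[0, 0, 0, 0.17], [0, 0, 0, 0.33], [0, 0, 0, 0.45], [0, 0, 0, 0.55], [0, 0, 0, 0.55]])

```text
time: 12.02
tool_pos: [0.6201, -0.0356, 0.1461]
tool_rot: [2.937, 1.571, 1.27]
contact_force: [-3.3, 3.8, 5.2]
opening: 0.0214
```

```bash
python3 -c "
from h import *
st()"
```

```text
t12.03 pos [ 0.6201 -0.0356  0.1461] yawY -5.49 xax [ 0.0001  0.0002 -1.    ] q [-0.1807  0.5847  1.3567  0.0002  1.2002 -0.0849] F [-3.2547  3.8127  5.187 ] M [1.0306 1.0358 0.0528] open 0.0214
```

Request:
move_arm(increments=[[0, 0, 0, 0.07], [0, 0, 0, 0.14], [0, 0, 0, 0.14]])

```text
time: 12.4
tool_pos: [0.6201, -0.0356, 0.1461]
tool_rot: [2.876, 1.571, 1.064]
contact_force: [-2.9, 3.7, 5.6]
opening: 0.0218
```

```bash
python3 -c "
from h import *
st()"
```

```text
t12.40 pos [ 0.6201 -0.0356  0.1461] yawY -13.83 xax [ 0.0001  0.0002 -1.    ] q [-0.1808  0.5846  1.3567  0.0002  1.2002  0.0605] F [-2.9082  3.6797  5.5629] M [1.0035 1.0663 0.0637] open 0.0218
```

Request:
move_arm(increments=[[0, 0, 0, 0.12], [0, 0, 0, 0.24], [0, 0, 0, 0.36], [0, 0, 0, 0.36]])

```text
time: 12.9
tool_pos: [0.6202, -0.0356, 0.1461]
tool_rot: [2.798, 1.57, 0.609]
contact_force: [-3.5, 4.0, 5.2]
opening: 0.0218
```

```bash
python3 -c "
from h import *
st()
im,T=shot('wrist'); crop(im,150,60,210,180,3,'w5')"
```

```text
t12.90 pos [ 0.6202 -0.0356  0.1461] yawY -35.38 xax [ 0.0003  0.0002 -1.    ] q [-0.1808  0.5847  1.3566  0.0003  1.2     0.4366] F [-3.537   3.9896  5.2354] M [1.0158 1.0469 0.0197] open 0.0218
```

View pics/w5.png

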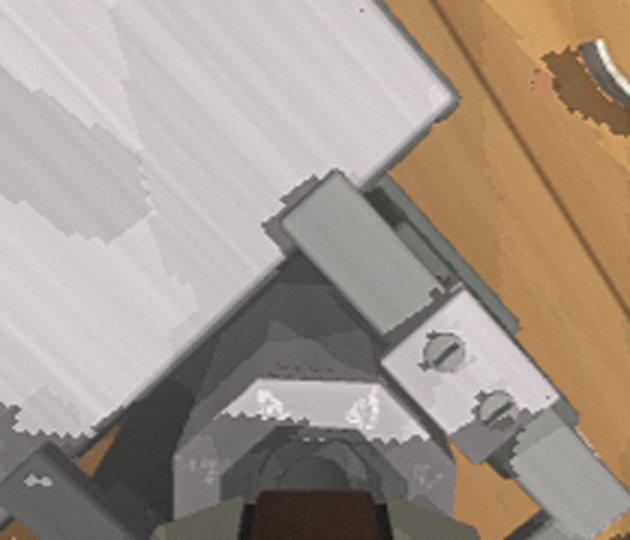

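Request:
move_arm(increments=[[0, 0, 0, 0.16], [0, 0, 0, 0.32], [0, 0, 0, 0.48], [0, 0, 0, 0.64], [0, 0, 0, 0.8]])

```text
time: 13.58
tool_pos: [0.6204, -0.0357, 0.1461]
tool_rot: [2.959, 1.57, -0.071]
contact_force: [-3.0, 3.4, 4.6]
opening: 0.0218
```

```bash
python3 -c "
from h import *
st()
im,T=shot('wrist'); crop(im,150,60,210,180,3,'w6')
im,T=shot('scene'); crop(im,200,130,130,110,5,'s6')"
```

```text
t13.57 pos [ 0.6204 -0.0357  0.1461] yawY -83.59 xax [ 0.0007 -0.0001 -1.    ] q [-0.1808  0.5848  1.3565  0.0001  1.1996  1.2781] F [-3.0365  3.4068  4.5524] M [0.9209 0.9329 0.1295] open 0.0218
```

View pics/w6.png

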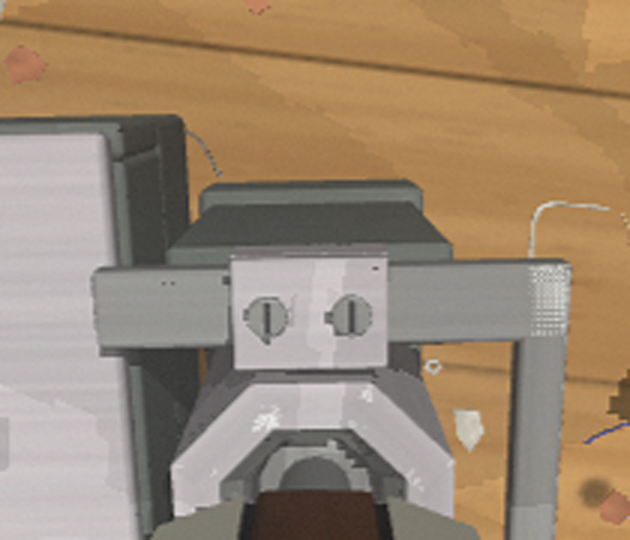

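View pics/s6.png

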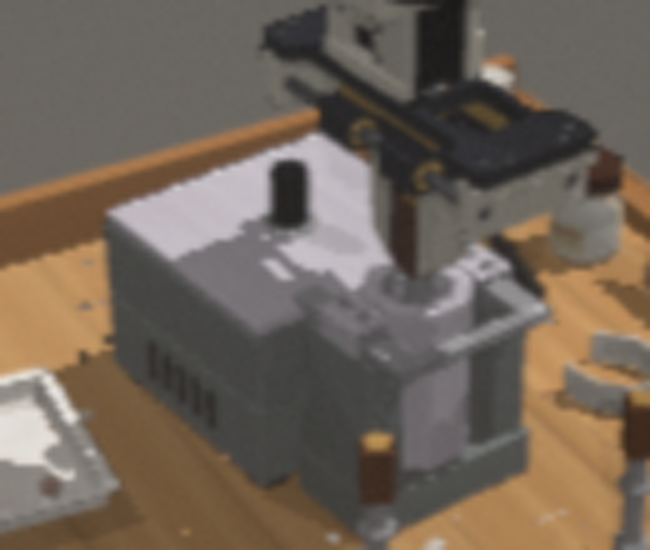

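The yoke is drawing back, so the thread is reverse: it undoes clockwise. I'll keep turning.

Request:
move_arm(increments=[[0, 0, 0, 0.16], [0, 0, 0, 0.32], [0, 0, 0, 0.48], [0, 0, 0, 0.64], [0, 0, 0, 0.8]])

```text
time: 14.3
tool_pos: [0.6203, -0.036, 0.1461]
tool_rot: [3.103, 1.57, -0.762]
contact_force: [-2.8, 2.2, 5.2]
opening: 0.0219
```

Request:
move_arm(increments=[[0, 0, 0, 0.16], [0, 0, 0, 0.32], [0, 0, 0, 0.48], [0, 0, 0, 0.6], [0, 0, 0, 0.6]])

```text
time: 14.92
tool_pos: [0.6201, -0.0361, 0.1461]
tool_rot: [3.045, 1.57, -1.444]
contact_force: [-3.2, 2.6, 5.5]
opening: 0.0217
```

```bash
python3 -c "
from h import *
st()"
```

```text
t14.93 pos [ 0.6201 -0.0361  0.1461] yawY -167.20 xax [ 0.0001 -0.0007 -1.    ] q [-0.1812  0.5847  1.3567 -0.0007  1.2001  2.7373] F [-3.2235  2.6295  5.4773] M [0.6822 1.1209 0.0487] open 0.0217
```

Request:
move_arm(increments=[[0, 0, 0, 0], [0, 0, 0, 0], [0, 0, 0, 0], [0, 0, 0, 0]], gripper=0.45)

```text
time: 15.42
tool_pos: [0.6202, -0.0359, 0.1457]
tool_rot: [-2.692, 1.571, -0.902]
contact_force: [-0.1, 0.5, -0.8]
opening: 0.0499
```

Request:
move_arm(increments=[[0, 0, 0, -0.17], [0, 0, 0, -0.34], [0, 0, 0, -0.51], [0, 0, 0, -0.68], [0, 0, 0, -0.85]])

```text
time: 16.05
tool_pos: [0.6202, -0.0358, 0.1458]
tool_rot: [-3.1, 1.571, -0.414]
contact_force: [-0.6, -0.6, 0.5]
opening: 0.0507
```

```bash
python3 -c "
from h import *
st(); go(.62,-.036,.146,-77.2)"
```

```text
t16.05 pos [ 0.6202 -0.0358  0.1458] yawY -116.11 xax [ 0.0003 -0.0001 -1.    ] q [-0.181   0.5851  1.3567 -0.0001  1.1995  1.8455] F [-0.6415 -0.6241  0.4947] M [0.0076 0.2149 0.0187] open 0.0507
inc [-0.0004  0.0006  0.0004] twist -0.6485 rows 0.0 3.6
```

Request:
move_arm(increments=[[0, 0, 0, -0.17], [0, 0, 0, -0.34], [0, 0, 0, -0.51], [0, 0, 0, -0.65], [0, 0, 0, -0.65]])

```text
time: 16.68
tool_pos: [0.6202, -0.0358, 0.1458]
tool_rot: [2.79, 1.571, -0.134]
contact_force: [1.0, 0.0, 0.1]
opening: 0.0505
```

Request:
move_arm(increments=[[0, 0, 0, 0], [0, 0, 0, 0], [0, 0, 0, 0], [0, 0, 0, 0], [0, 0, 0, 0]], gripper=1)

```text
time: 17.3
tool_pos: [0.6201, -0.0357, 0.1459]
tool_rot: [-1.814, 1.571, 1.546]
contact_force: [-0.3, 0.7, 0.2]
opening: 0.0219
```

```bash
python3 -c "
from h import *
st(); im,T=shot('wrist'); crop(im,150,60,210,180,3,'w7')"
```

```text
t17.30 pos [ 0.6201 -0.0357  0.1459] yawY -77.49 xax [ 0.      0.0002 -1.    ] q [-0.1809  0.585   1.3568  0.0003  1.1998  1.1714] F [-0.2695  0.7246  0.2021] M [0.1069 0.1754 0.02  ] open 0.0219
```

View pics/w7.png

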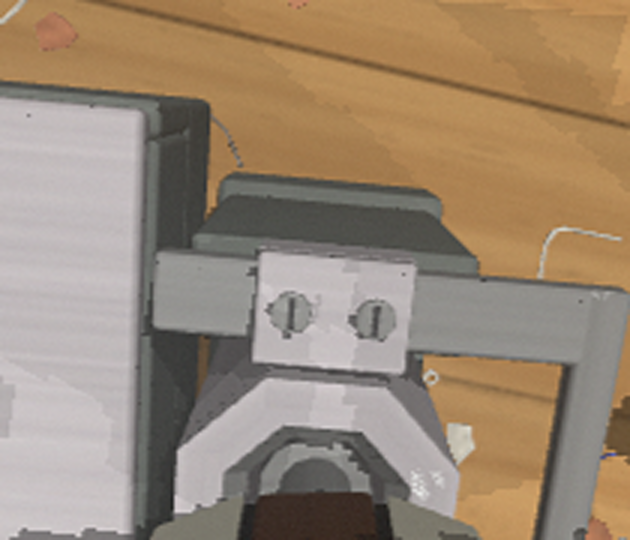

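Request:
move_arm(increments=[[0, 0, 0, 0.16], [0, 0, 0, 0.32], [0, 0, 0, 0.48], [0, 0, 0, 0.64], [0, 0, 0, 0.8]])

```text
time: 17.98
tool_pos: [0.62, -0.0358, 0.1458]
tool_rot: [0.771, 1.57, -2.995]
contact_force: [-0.7, 0.7, -1.2]
opening: 0.022
```

Request:
move_arm(increments=[[0, 0, 0, 0.12], [0, 0, 0, 0.12], [0, 0, 0, 0.12]])

```text
time: 18.35
tool_pos: [0.62, -0.0358, 0.1458]
tool_rot: [0.645, 1.57, 3.044]
contact_force: [-0.8, 0.0, 0.2]
opening: 0.0218
```

```bash
python3 -c "
from h import *
st(); im,T=shot('wrist','w8'); crop(im,150,60,210,180,3,'w8c')"
```

```text
t18.35 pos [ 0.62   -0.0358  0.1458] yawY -132.54 xax [-0.0003  0.     -1.    ] q [-0.181   0.585   1.3569 -0.      1.2     2.1323] F [-0.7972  0.0317  0.1871] M [0.0794 0.3995 0.0404] open 0.0218
```

View pics/w8.png

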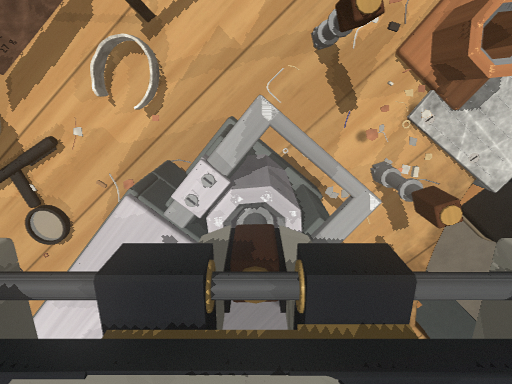

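```bash
python3 -c "
from h import *
T=np.load('pics/w8.npy'); a=np.radians(7.7); n=np.array([np.sin(a),-np.cos(a)]); c=np.array([.62,-.036])
p=bp('wrist',[[264,96],[380,202]],.125,T)[:,:2]; print((p-c)@n)
q=bp('top',np.array([[648,82],[692,300]])/6+[150,130],.125)[:,:2]; print((q-c)@n)
"
```

```text
[0.0637 0.0617]
[0.0451 0.0479]
```

Request:
move_arm(increments=[[0, 0, 0, 0.15], [0, 0, 0, 0.25], [0, 0, 0, 0.25], [0, 0, 0, 0.1], [0, 0, 0, 0.1]])

```text
time: 19.02
tool_pos: [0.6203, -0.0358, 0.1458]
tool_rot: [-1.958, 1.57, 0.336]
contact_force: [-0.3, 0.5, -0.7]
opening: 0.022
```

```bash
python3 -c "
from h import *
st(); im,T=shot('wrist','w9')"
```

```text
t19.02 pos [ 0.6203 -0.0358  0.1458] yawY -138.61 xax [ 0.0003  0.0001 -1.    ] q [-0.181   0.5851  1.3567  0.0002  1.1995  2.2382] F [-0.286   0.4786 -0.7466] M [0.0152 0.2454 0.0194] open 0.0220
```

View pics/w9.png

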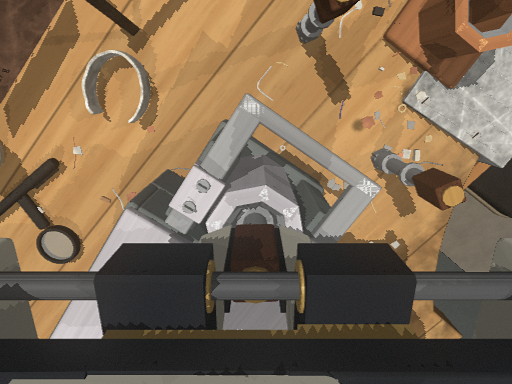

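```bash
python3 -c "
from h import *
T=np.load('pics/w9.npy'); a=np.radians(7.7); n=np.array([np.sin(a),-np.cos(a)]); c=np.array([.62,-.036])
p=bp('wrist',[[248,94],[381,186]],.125,T)[:,:2]; print((p-c)@n)
go(.62,-.036,.30)
"
```

```text
[0.0643 0.0644]
inc [-0.3854  0.0007  0.    ] twist 0 rows 2.5 0.0
```

Request:
move_arm(increments=[[-0.06, 0, 0, 0], [-0.14, 0, 0, 0], [-0.24, 0, 0, 0], [-0.34, 0, 0, 0], [-0.4, 0, 0, 0]])

```text
time: 19.7
tool_pos: [0.6206, -0.0358, 0.3079]
tool_rot: [-2.418, 1.568, -0.128]
contact_force: [0.6, 0.2, -1.9]
opening: 0.0218
```

```bash
python3 -c "
from h import *
st(); im,T=shot('wrist','w10');go(.5875,-.2503,.305,-60)"
```

```text
t19.70 pos [ 0.6206 -0.0358  0.3079] yawY -138.78 xax [ 0.0026 -0.0003 -1.    ] q [-0.181   0.4855  1.0804  0.0001  1.5731  2.2412] F [ 0.5907  0.2413 -1.8896] M [ 0.0336  0.1272 -0.0151] open 0.0218
inc [ 0.0145  0.4167 -0.3472] twist -1.3129 rows 3.5 7.4
```

View pics/w10.png

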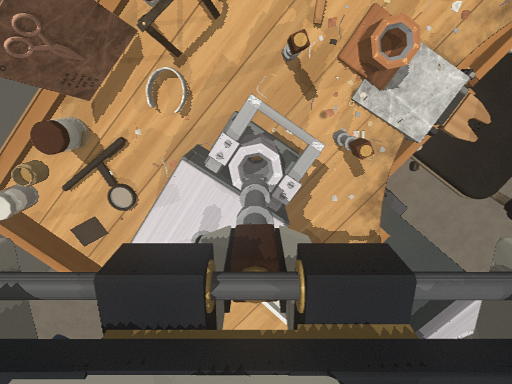

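Request:
move_arm(increments=[[0.014, 0.1, -0.09, -0.17], [0.014, 0.2, -0.17, -0.34], [0.014, 0.3, -0.26, -0.51], [0.014, 0.417, -0.347, -0.68], [0.014, 0.417, -0.347, -0.8]])

```text
time: 20.38
tool_pos: [0.585, -0.2547, 0.2982]
tool_rot: [0.067, 1.568, -3.089]
contact_force: [0.4, 0.4, -3.1]
opening: 0.0217
```

Request:
move_arm(increments=[[0, 0, 0, 0], [0, 0, 0, 0], [0, 0, 0, 0], [0, 0, 0, 0]])

```text
time: 20.88
tool_pos: [0.5867, -0.2495, 0.3003]
tool_rot: [3.118, 1.571, -0.035]
contact_force: [-0.4, -0.0, -3.2]
opening: 0.0218
```

```bash
python3 -c "
from h import *
T=np.load('pics/w10.npy'); print(bp('wrist',[[397,42]],.062,T))
st(); im,T=shot('wrist','w11');crop(im,200,90,110,110,6,'w11c');go(.5875,-.2500,.20)
print(proj('wrist',[.5875,-.25,.062],T))
im,_=shot('scene');crop(im,260,130,100,150,4,'s11')"
```

```text
[[ 0.585  -0.2517  0.062 ]]
t20.88 pos [ 0.5867 -0.2495  0.3003] yawY -90.67 xax [ 0.0002 -0.     -1.    ] q [-0.5223  0.5232  1.0383  0.0001  1.5799  1.0602] F [-0.3513 -0.0129 -3.2048] M [-0.0462  0.1866 -0.046 ] open 0.0218
inc [ 0.2508  0.0009 -0.0019] twist 0 rows 1.6 0.0
[[255.0511 157.4402]]
```

View pics/w11c.png

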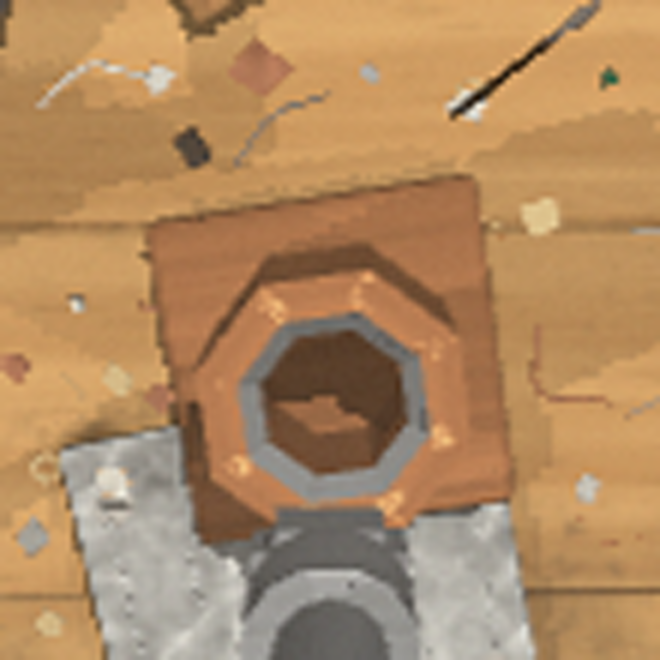

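View pics/s11.png

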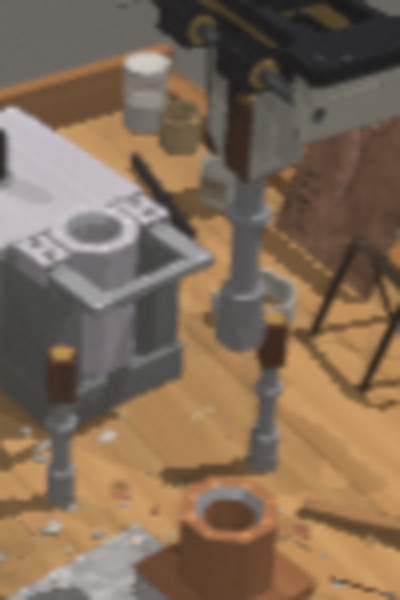

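Request:
move_arm(increments=[[0.07, 0.001, -0.002, 0], [0.14, 0.001, -0.002, 0], [0.21, 0.001, -0.002, 0], [0.28, 0.001, -0.002, 0], [0.28, 0.001, -0.002, 0]])

```text
time: 21.6
tool_pos: [0.5862, -0.2498, 0.186]
tool_rot: [-0.523, 1.566, 2.607]
contact_force: [-0.2, -0.0, -2.5]
opening: 0.0219
```

```bash
python3 -c "
from h import *
st();go(.5875,-.2500,.127)"
```

```text
t21.60 pos [ 0.5862 -0.2498  0.186 ] yawY -90.68 xax [-0.0044  0.0026 -1.    ] q [-0.5231  0.5834  1.2439  0.0001  1.3194  1.0596] F [-0.2246 -0.0188 -2.507 ] M [-0.0562  0.1521  0.0106] open 0.0219
inc [ 0.1474  0.0008 -0.004 ] twist 0 rows 0.9 0.0
```

Request:
move_arm(increments=[[0.03, 0.0005, -0.001, 0], [0.06, 0.0005, -0.001, 0], [0.09, 0.0005, -0.001, 0], [0.12, 0.0005, -0.001, 0], [0.13, 0.0005, -0.001, 0]])

```text
time: 22.22
tool_pos: [0.5873, -0.2505, 0.135]
tool_rot: [-0.567, 1.569, 2.563]
contact_force: [-0.1, 0.4, -1.2]
opening: 0.022
```

Request:
move_arm(increments=[[0, 0, 0, 0], [0, 0, 0, 0], [0, 0, 0, 0]])

```text
time: 22.6
tool_pos: [0.588, -0.2509, 0.1367]
tool_rot: [2.748, 1.57, -0.406]
contact_force: [0.7, 0.4, -1.9]
opening: 0.0218
```

```bash
python3 -c "
from h import *
st();go(.5875,-.2500,.127)"
```

```text
t22.60 pos [ 0.588  -0.2509  0.1367] yawY -90.68 xax [ 0.0008 -0.0004 -1.    ] q [-0.5232  0.625   1.3097  0.0001  1.2059  1.0594] F [ 0.689   0.39   -1.9135] M [-0.0165  0.1998  0.0803] open 0.0218
inc [ 0.0243 -0.0022  0.0012] twist 0 rows 0.2 0.0
```

Request:
move_arm(increments=[[0.012, -0.002, 0.001, 0], [0.025, -0.002, 0.001, 0], [0.025, -0.002, 0.001, 0], [0.025, -0.002, 0.001, 0]])

```text
time: 23.1
tool_pos: [0.5872, -0.2499, 0.1259]
tool_rot: [-0.656, 1.57, 2.474]
contact_force: [-0.0, -0.8, -2.2]
opening: 0.0219
```

```bash
python3 -c "
from h import *
st()"
```

```text
t23.10 pos [ 0.5872 -0.2499  0.1259] yawY -90.68 xax [-0.0004  0.0003 -1.    ] q [-0.5224  0.6342  1.3246  0.0001  1.1834  1.0602] F [-0.0112 -0.8247 -2.2011] M [-0.0392  0.1849  0.0051] open 0.0219
```

Request:
move_arm(increments=[[0.003, 0, 0, 0], [0.003, 0, 0, 0], [0.003, 0, 0, 0]])

```text
time: 23.48
tool_pos: [0.5874, -0.2499, 0.1258]
tool_rot: [2.832, 1.57, -0.321]
contact_force: [-2.0, 2.1, 5.9]
opening: 0.0219
```

Request:
move_arm(increments=[[0, 0, 0, 0], [0, 0, 0, 0], [0, 0, 0, 0], [0, 0, 0, 0], [0, 0, 0, 0]], gripper=0)

```text
time: 24.1
tool_pos: [0.5873, -0.25, 0.1249]
tool_rot: [-1.327, 1.571, 1.803]
contact_force: [0.1, 0.1, -0.4]
opening: 0.0674
```

Request:
move_arm(increments=[[-0.08, 0, 0, 0], [-0.18, 0, 0, 0], [-0.3, 0, 0, 0], [-0.42, 0, 0, 0], [-0.42, 0, 0, 0]])

```text
time: 24.72
tool_pos: [0.5887, -0.2507, 0.298]
tool_rot: [2.646, 1.562, -0.507]
contact_force: [-0.0, 0.4, -1.3]
opening: 0.0921
```

```bash
python3 -c "
from h import *
st();go(.604,.077,.30,-82.3); im,_=shot('scene'); crop(im,230,160,120,140,4,'s12'); im,T=shot('wrist','w12')"
```

```text
t24.73 pos [ 0.5887 -0.2507  0.298 ] yawY -90.68 xax [ 0.0081 -0.0045 -1.    ] q [-0.5223  0.5226  1.0456  0.0001  1.5642  1.0602] F [-0.0246  0.389  -1.2744] M [-0.0407  0.1669 -0.0247] open 0.0921
inc [-0.0084 -0.8196 -0.0286] twist -0.1396 rows 5.2 0.8
```

View pics/s12.png

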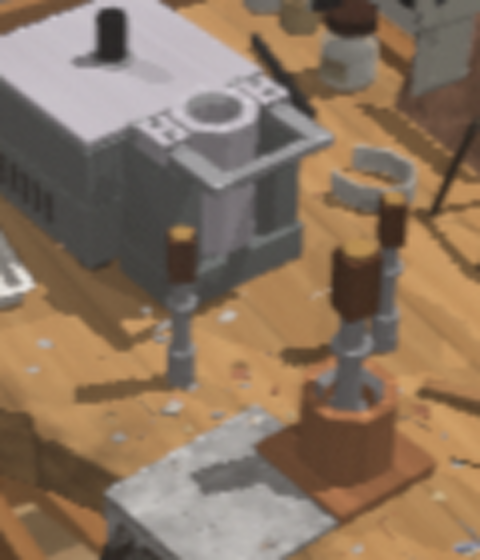

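View pics/w12.png

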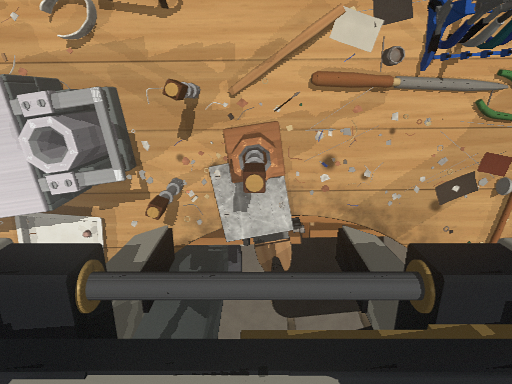

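```bash
python3 -c "
from h import *
im=cv2.imread('pics/top0.png'); s=2
im=cv2.resize(im,None,fx=s,fy=s,interpolation=cv2.INTER_CUBIC)
for X in np.arange(.3,.81,.1):
  for Y in np.arange(-.6,.31,.1):
    u=(proj('top',[X,Y,0])[0]*s).astype(int); cv2.circle(im,tuple(u),2,(255,0,0),-1); cv2.putText(im,'%.1f,%.1f'%(X,Y),tuple(u),0,.3,(255,0,0),1)
def box(cx,cy,yaw,h=.076,col=(0,0,255)):
  a=np.radians(yaw); R=np.array([[np.cos(a),-np.sin(a)],[np.sin(a),np.cos(a)]])
  q=np.array([[-h,-h],[h,-h],[h,h],[-h,h]])@R.T+[cx,cy]
  p=proj('top',np.c_[q,np.zeros(4)])*s; cv2.polylines(im,[p.astype(np.int32)],True,col,1)
box(.585,-.40,-8); box(.60,-.41,7.7,col=(0,255,0)); 
cv2.imwrite('pics/grid.png',im[180:600,200:1000])
"
```

```text
(no output)
```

View pics/grid.png

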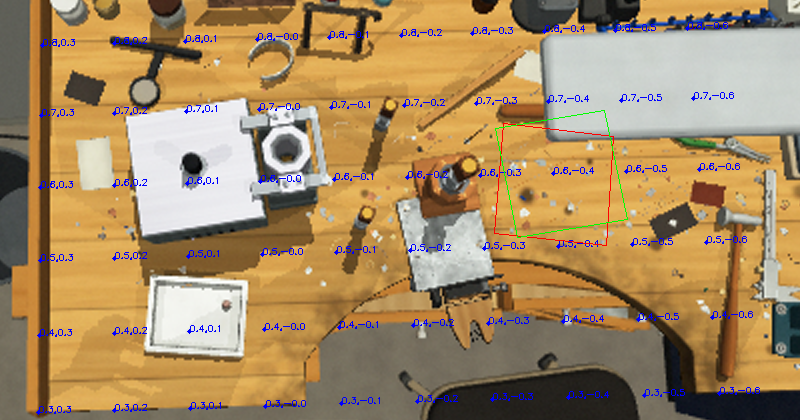

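```bash
python3 -c "
from h import *
for px in [(372,158),(376,108),(500,158)]:
  for z in (.3,.4,.5,.6,.7,.8): 
    p=bp('top',px,z); print(px,z,p[0],proj('scene',p)[0])
"
```

```text
(372, 158) 0.3 [ 0.5936 -0.3023  0.3   ] [340.282 180.496]
(372, 158) 0.4 [ 0.574 -0.273  0.4  ] [327.0798 132.425 ]
(372, 158) 0.5 [ 0.5544 -0.2437  0.5   ] [312.6158  79.7596]
(372, 158) 0.6 [ 0.5348 -0.2145  0.6   ] [296.7     21.8081]
(372, 158) 0.7 [ 0.5152 -0.1852  0.7   ] [279.1023 -42.2675]
(372, 158) 0.8 [ 0.4956 -0.1559  0.8   ] [ 259.5413 -113.492 ]
(376, 108) 0.3 [ 0.6994 -0.3174  0.3   ] [386.1202 170.4133]
(376, 108) 0.4 [ 0.6679 -0.2864  0.4   ] [370.0545 124.3012]
(376, 108) 0.5 [ 0.6364 -0.2555  0.5   ] [352.3786  73.5678]
(376, 108) 0.6 [ 0.6049 -0.2245  0.6   ] [332.8378  17.4817]
(376, 108) 0.7 [ 0.5734 -0.1935  0.7   ] [311.1206 -44.8514]
(376, 108) 0.8 [ 0.5419 -0.1625  0.8   ] [ 286.8418 -114.5368]
(500, 158) 0.3 [ 0.5864 -0.5652  0.3   ] [433.6949 256.4616]
(500, 158) 0.4 [ 0.5676 -0.5064  0.4   ] [409.2339 190.7105]
(500, 158) 0.5 [ 0.5488 -0.4475  0.5   ] [383.4088 121.2928]
(500, 158) 0.6 [ 0.53   -0.3887  0.6   ] [356.1023  47.8929]
(500, 158) 0.7 [ 0.5112 -0.3299  0.7   ] [327.183  -29.8419]
(500, 158) 0.8 [ 0.4924 -0.2711  0.8   ] [ 296.5038 -112.3074]
```

```bash
python3 -c "
from h import *
go(.604,.077,.27,7.7,near=False)"
```

```text
inc [ 0.0574 -0.8177 -0.0322] twist -1.6396 rows 5.3 9.2
```

Request:
move_arm(increments=[[0, -0.15, 0, -0.17], [0, -0.31, -0.01, -0.35], [0, -0.47, -0.02, -0.52], [0.02, -0.63, -0.03, -0.7], [0.05, -0.78, -0.035, -0.87]])

```text
time: 25.45
tool_pos: [0.6042, 0.0599, 0.272]
tool_rot: [-0.974, 1.569, 3.072]
contact_force: [0.8, 0.0, -0.1]
opening: 0.092
```

```bash
python3 -c "
from h import *
st(); go(.604,.077,.27,7.7,near=False)"
```

```text
t25.45 pos [0.6042 0.0599 0.272 ] yawY -38.14 xax [-0.0023  0.0002 -1.    ] q [-0.0275  0.4715  1.1984  0.0001  1.474   0.6382] F [ 0.815   0.0431 -0.0661] M [-0.0721  0.0378  0.0121] open 0.0920
inc [ 0.005  -0.0269 -0.0334] twist -0.764 rows 0.3 4.3
```

Request:
move_arm(increments=[[0.005, -0.02, -0.03, -0.17], [0.005, -0.02, -0.03, -0.34], [0.005, -0.02, -0.03, -0.51], [0.005, -0.02, -0.03, -0.68], [0.005, -0.02, -0.03, -0.764]])

```text
time: 26.08
tool_pos: [0.6052, 0.0723, 0.2697]
tool_rot: [-1.727, 1.567, 3.118]
contact_force: [0.2, 0.0, 0.7]
opening: 0.0919
```

Request:
move_arm(increments=[[0, 0, 0, 0], [0, 0, 0, 0], [0, 0, 0, 0]])

```text
time: 26.45
tool_pos: [0.6059, 0.0722, 0.2714]
tool_rot: [-1.874, 1.57, 2.966]
contact_force: [-0.3, -0.0, 0.3]
opening: 0.0917
```

```bash
python3 -c "
from h import *
st(); im,T=shot('wrist','w13');print(proj('wrist',[.604,.077,.149],T))"
```

```text
t26.45 pos [0.6059 0.0722 0.2714] yawY 7.31 xax [-0.0006  0.0001 -1.    ] q [-0.0069  0.4768  1.1913  0.0001  1.4742 -0.1344] F [-0.2575 -0.0476  0.3311] M [-0.0653  0.0434  0.0399] open 0.0917
[[253.3054 177.4596]]
```

View pics/w13.png

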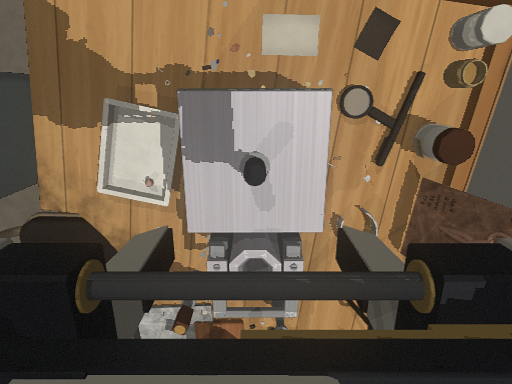

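```bash
python3 -c "
from h import *
T=np.load('pics/w13.npy'); c=bp('wrist',[(180,90),(331,89),(323,232),(189,233)],.113,T); print(c,c.mean(0))
d=c[1]-c[0];print(np.degrees(np.arctan2(d[1],d[0])));d=c[2]-c[3];print(np.degrees(np.arctan2(d[1],d[0])))
im=cv2.imread('pics/w13.png')[:,:,::-1]; crop(im,225,140,60,60,8,'w13c')
go(.605,.077,.125,7.7)"
```

```text
[[ 0.5232  0.1457  0.113 ]
 [ 0.6688  0.1652  0.113 ]
 [ 0.6903  0.0145  0.113 ]
 [ 0.5417 -0.0058  0.113 ]] [0.606  0.0799 0.113 ]
7.64006549359303
7.76526990126171
inc [ 0.3664 -0.0007 -0.012 ] twist -0.0064 rows 2.3 0.0
```

View pics/w13c.png

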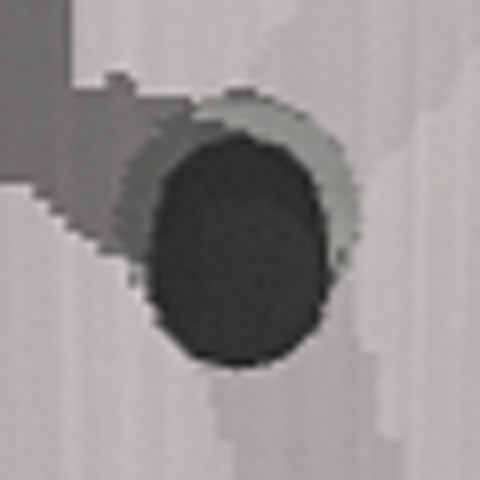

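Request:
move_arm(increments=[[0.08, 0, -0.016, 0], [0.16, 0, -0.016, 0], [0.24, 0, -0.016, 0], [0.31, 0, -0.016, 0], [0.36, 0, -0.016, 0]], gripper=0.3)

```text
time: 27.12
tool_pos: [0.6047, 0.0786, 0.1264]
tool_rot: [-1.741, 1.57, 3.1]
contact_force: [0.5, 0.2, 0.1]
opening: 0.0643
```

Request:
move_arm(increments=[[0, 0, 0, 0], [0, 0, 0, 0], [0, 0, 0, 0], [0, 0, 0, 0]])

```text
time: 27.62
tool_pos: [0.6056, 0.0786, 0.1287]
tool_rot: [1.5, 1.569, 0.058]
contact_force: [0.9, 0.4, -0.6]
opening: 0.0642
```

```bash
python3 -c "
from h import *
st(); go(.605,.0785,.119,7.7)"
```

```text
t27.62 pos [0.6056 0.0786 0.1287] yawY 7.36 xax [ 0.0016  0.0001 -1.    ] q [ 0.0036  0.5829  1.4124  0.0001  1.1447 -0.1249] F [ 0.9388  0.3898 -0.6269] M [-0.0732  0.1074 -0.0319] open 0.0642
inc [ 0.0242 -0.0016  0.0001] twist -0.0057 rows 0.2 0.0
```

Request:
move_arm(increments=[[0.024, -0.001, 0, 0], [0.024, -0.001, 0, 0], [0.024, -0.001, 0, 0]])

```text
time: 28.0
tool_pos: [0.6047, 0.0785, 0.118]
tool_rot: [-1.915, 1.57, 2.926]
contact_force: [-0.0, 0.3, -0.2]
opening: 0.0644
```

Request:
move_arm(increments=[[0, 0, 0, 0], [0, 0, 0, 0], [0, 0, 0, 0], [0, 0, 0, 0], [0, 0, 0, 0]], gripper=1, squeeze=50)

```text
time: 28.62
tool_pos: [0.6048, 0.0786, 0.1182]
tool_rot: [2.293, 1.571, 0.851]
contact_force: [-0.6, -0.9, -0.4]
opening: 0.0215
```

Request:
move_arm(increments=[[0, 0, 0, 0], [0, 0, 0, 0], [0, 0, 0, 0]])

```text
time: 29.0
tool_pos: [0.6048, 0.0786, 0.1183]
tool_rot: [1.965, 1.571, 0.523]
contact_force: [0.5, -0.5, 0.8]
opening: 0.0209
```

```bash
python3 -c "
from h import *
st()"
```

```text
t29.00 pos [0.6048 0.0786 0.1183] yawY 7.36 xax [ 0.0001  0.0001 -1.    ] q [ 0.0035  0.5933  1.4252  0.0001  1.1229 -0.125 ] F [ 0.4824 -0.4591  0.8224] M [-0.0423  0.0301 -0.0385] open 0.0209
```

Gripped (21 mm). I'll lift slowly.

Request:
move_arm(increments=[[-0.02, 0, 0, 0], [-0.05, 0, 0, 0], [-0.1, 0, 0, 0], [-0.15, 0, 0, 0], [-0.2, 0, 0, 0]])

```text
time: 29.62
tool_pos: [0.6048, 0.0786, 0.1997]
tool_rot: [1.542, 1.57, 0.1]
contact_force: [0.9, 0.5, -2.3]
opening: 0.0209
```

```bash
python3 -c "
from h import *
st(); im,T=shot('scene'); crop(im,180,90,160,140,4,'s14'); im,T=shot('wrist','w14'); go(.585,-.40,.27,-8)"
```

```text
t29.62 pos [0.6048 0.0786 0.1997] yawY 7.36 xax [ 0.0006  0.0001 -1.    ] q [ 0.0035  0.5187  1.3185  0.0001  1.3038 -0.125 ] F [ 0.9086  0.4699 -2.3056] M [-0.0772  0.0073 -0.0319] open 0.0209
inc [-0.1719 -0.2049  1.1799] twist 0.2561 rows 7.7 1.4
```

View pics/s14.png

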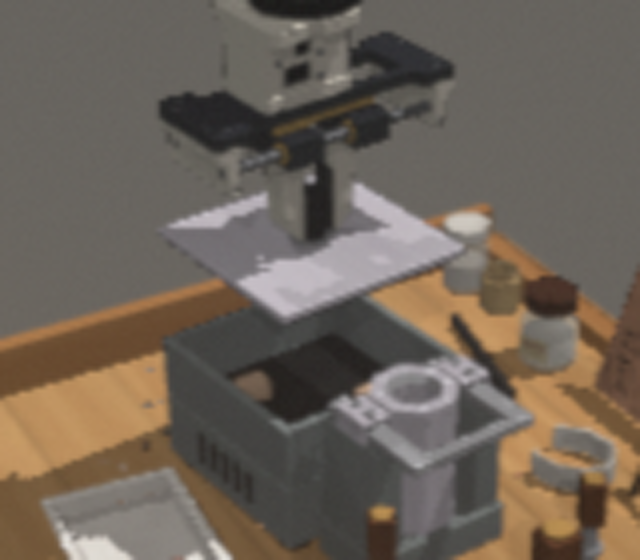

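View pics/w14.png

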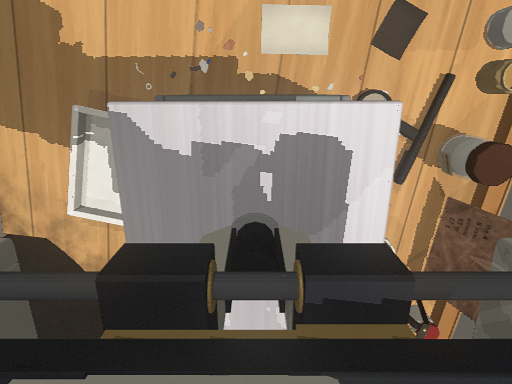

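Request:
move_arm(increments=[[-0.08, 0, 0, 0], [-0.15, -0.01, 0.08, 0.02], [-0.172, -0.03, 0.19, 0.08], [-0.172, -0.06, 0.33, 0.15], [-0.172, -0.08, 0.46, 0.2]])

```text
time: 30.35
tool_pos: [0.5961, -0.1096, 0.2666]
tool_rot: [-1.822, 1.57, 2.808]
contact_force: [0.9, -0.2, -3.4]
opening: 0.0207
```

```bash
python3 -c "
from h import *
st();go(.585,-.40,.27,-8)"
```

```text
t30.35 pos [ 0.5961 -0.1096  0.2666] yawY -4.74 xax [-0.0005  0.0002 -1.    ] q [-0.3082  0.4707  1.214   0.      1.4574 -0.2256] F [ 0.9254 -0.2038 -3.4468] M [-0.0925  0.0395 -0.0123] open 0.0207
inc [-0.0086  0.0323  0.7258] twist 0.0544 rows 4.7 0.3
```

Request:
move_arm(increments=[[-0.01, 0.01, 0.14, 0.05], [-0.01, 0.02, 0.29, 0.05], [-0.01, 0.03, 0.44, 0.05], [-0.01, 0.033, 0.59, 0.05], [-0.01, 0.033, 0.726, 0.05]])

```text
time: 30.98
tool_pos: [0.5857, -0.4006, 0.2699]
tool_rot: [-2.231, 1.57, 2.348]
contact_force: [0.9, -0.1, -2.5]
opening: 0.021
```

Request:
move_arm(increments=[[0, 0, 0, 0], [0, 0, 0, 0], [0, 0, 0, 0], [0, 0, 0, 0]])

```text
time: 31.48
tool_pos: [0.5869, -0.3972, 0.2715]
tool_rot: [1.361, 1.57, -0.341]
contact_force: [-0.2, 0.7, -2.8]
opening: 0.0209
```

```bash
python3 -c "
from h import *
st(); im,T=shot('wrist','w15');im,T=shot('top'); crop(im,260,90,200,150,4,'t15'); im,_=shot('scene'); crop(im,230,90,200,200,3,'s15'); go(.585,-.40,.10,-8)"
```

```text
t31.48 pos [ 0.5869 -0.3972  0.2715] yawY -7.53 xax [ 0.0004 -0.0002 -1.    ] q [-0.7031  0.6912  0.8188  0.0002  1.6312 -0.5715] F [-0.1734  0.7255 -2.8055] M [-0.1247  0.024   0.0476] open 0.0209
inc [ 0.4284 -0.0036  0.0059] twist 0.0071 rows 2.7 0.0
```

View pics/w15.png

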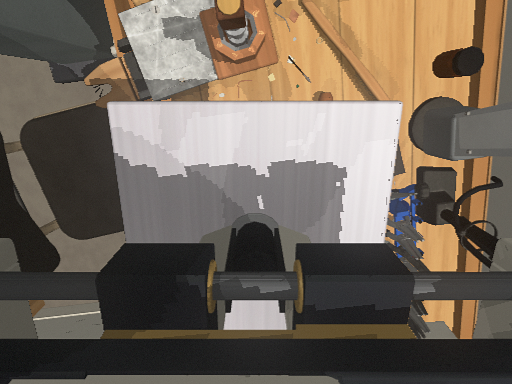

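View pics/s15.png

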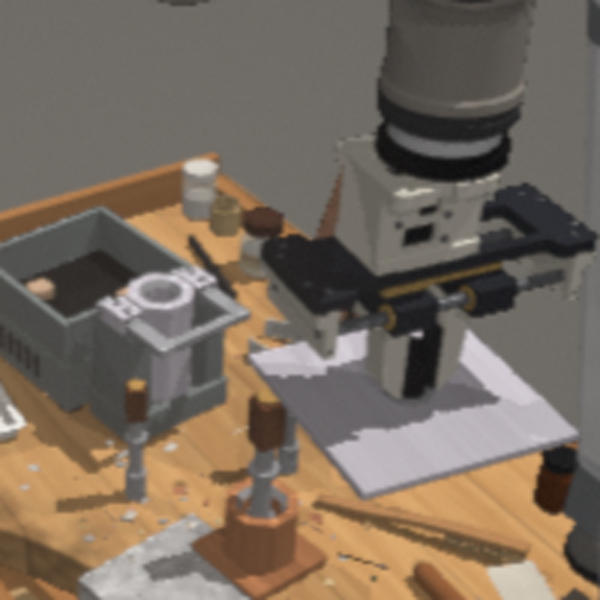

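View pics/t15.png

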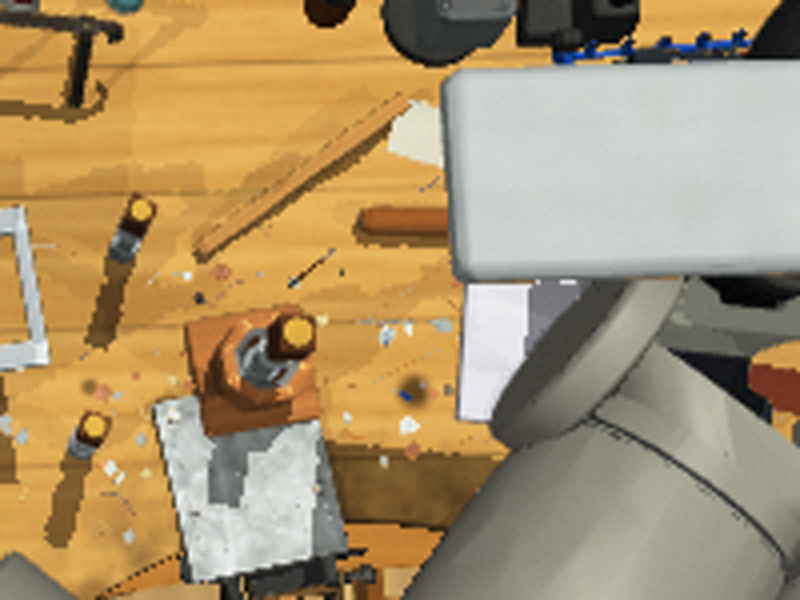

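```bash
python3 -c "
from h import *
T=np.load('pics/w12.npy'); print(bp('wrist',[(310,78),(312,87),(395,90),(500,92),(459,187),(437,190),(480,163)],.01,T))
print(bp('top',[(350,149)],.01))
im=cv2.imread('pics/w12.png')
def box(cx,cy,yaw,h=.076,col=(0,0,255)):
  a=np.radians(yaw); R=np.array([[np.cos(a),-np.sin(a)],[np.sin(a),np.cos(a)]])
  q=np.array([[-h,-h],[h,-h],[h,h],[-h,h]])@R.T+[cx,cy]
  p=proj('wrist',np.c_[q,np.zeros(4)],T); cv2.polylines(im,[p.astype(np.int32)],True,col,1)
box(.585,-.4,-8); cv2.imwrite('pics/w12o.png',im)
"
```

```text
[[ 0.6876 -0.3267  0.01  ]
 [ 0.676  -0.3299  0.01  ]
 [ 0.6708 -0.4433  0.01  ]
 [ 0.6664 -0.5873  0.01  ]
 [ 0.5312 -0.5559  0.01  ]
 [ 0.5269 -0.5237  0.01  ]
 [ 0.5675 -0.5799  0.01  ]]
[[ 0.6771 -0.3287  0.01  ]]
```

View pics/w12o.png

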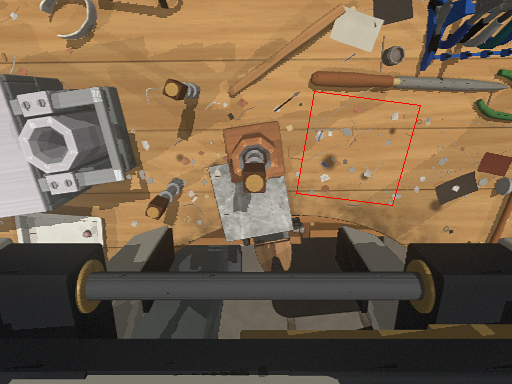

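```bash
python3 -c "
from h import *
st();go(.583,-.40,.06,-0.3)"
```

```text
t31.62 pos [ 0.5867 -0.3978  0.2714] yawY -7.57 xax [ 0.0004 -0.0002 -1.    ] q [-0.7039  0.6916  0.8184  0.0001  1.6312 -0.5717] F [-0.7359  0.1743 -2.5519] M [-0.0912  0.0853  0.0113] open 0.0207
inc [ 0.5284 -0.0086  0.0066] twist -0.1212 rows 3.4 0.7
```

Request:
move_arm(increments=[[0.12, -0.008, 0.006, -0.06], [0.24, -0.008, 0.006, -0.12], [0.36, -0.008, 0.006, -0.12], [0.46, -0.008, 0.006, -0.12], [0.52, -0.008, 0.006, -0.12]])

```text
time: 32.25
tool_pos: [0.5821, -0.3995, 0.0604]
tool_rot: [-2.295, 1.568, 2.41]
contact_force: [0.1, -0.2, -2.2]
opening: 0.0215
```

Request:
move_arm(increments=[[0, 0, 0, 0], [0, 0, 0, 0], [0, 0, 0, 0], [0, 0, 0, 0]])

```text
time: 32.75
tool_pos: [0.5833, -0.4009, 0.0643]
tool_rot: [0.903, 1.569, -0.675]
contact_force: [1.0, 0.0, -3.5]
opening: 0.0205
```

```bash
python3 -c "
from h import *
st();go(.583,-.40,.0225,-0.3)"
```

```text
t32.75 pos [ 0.5833 -0.4009  0.0643] yawY -0.44 xax [ 0.0016 -0.0013 -1.    ] q [-0.7103  0.8175  1.1416  0.0001  1.1805 -0.7027] F [ 0.9749  0.0138 -3.542 ] M [-0.0255  0.0027  0.0137] open 0.0205
inc [ 0.1046 -0.0009 -0.0023] twist -0.0023 rows 0.7 0.0
```

Request:
move_arm(increments=[[0.02, 0, -0.002, 0], [0.04, 0, -0.002, 0], [0.06, 0, -0.002, 0], [0.08, 0, -0.002, 0], [0.1, 0, -0.002, 0]])

```text
time: 33.38
tool_pos: [0.5828, -0.3996, 0.0222]
tool_rot: [-2.502, 1.57, 2.202]
contact_force: [0.7, 0.1, -2.6]
opening: 0.0212
```

Request:
move_arm(increments=[[0, 0, 0, 0], [0, 0, 0, 0], [0, 0, 0, 0]])

```text
time: 33.75
tool_pos: [0.583, -0.3998, 0.0233]
tool_rot: [1.025, 1.57, -0.553]
contact_force: [-0.7, -0.1, -3.2]
opening: 0.0213
```

```bash
python3 -c "
from h import *
st()"
```

```text
t33.75 pos [ 0.583  -0.3998  0.0233] yawY -0.44 xax [ 0.0004 -0.0003 -1.    ] q [-0.7094  0.8609  1.1737  0.0001  1.1065 -0.7019] F [-0.6946 -0.1159 -3.2459] M [-0.0793  0.0617 -0.0254] open 0.0213
```

Request:
move_arm(increments=[[0.004, 0, 0, 0], [0.006, 0, 0, 0], [0.006, 0, 0, 0]])

```text
time: 34.12
tool_pos: [0.583, -0.3998, 0.0213]
tool_rot: [1.018, 1.57, -0.56]
contact_force: [-1.1, 1.0, 2.9]
opening: 0.0212
```

```bash
python3 -c "
from h import *
st(); im,_=shot('scene'); crop(im,300,150,150,130,4,'s16')"
```

```text
t34.12 pos [ 0.583  -0.3998  0.0213] yawY -0.44 xax [ 0.0004 -0.0003 -1.    ] q [-0.7094  0.8631  1.1752  0.0001  1.1028 -0.7019] F [-1.1174  1.0122  2.9437] M [0.1433 0.3489 0.0059] open 0.0212
```

View pics/s16.png

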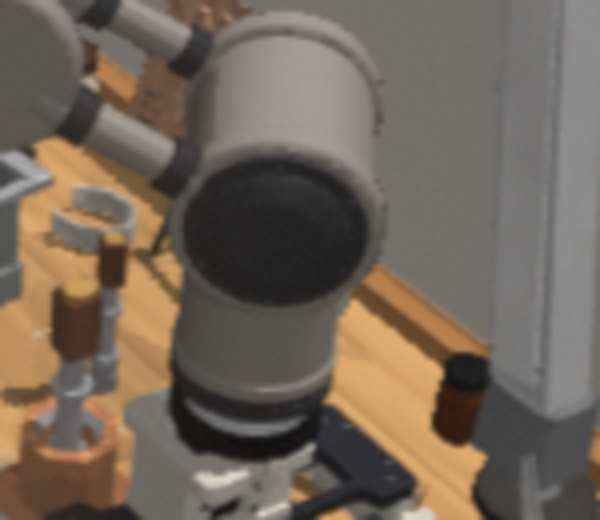

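Request:
move_arm(increments=[[0, 0, 0, 0], [0, 0, 0, 0], [0, 0, 0, 0], [0, 0, 0, 0]], gripper=0.2)

```text
time: 34.67
tool_pos: [0.5829, -0.3997, 0.0205]
tool_rot: [3.065, 1.571, 1.486]
contact_force: [0.2, -0.9, 0.2]
opening: 0.0564
```

Request:
move_arm(increments=[[-0.1, 0, 0, 0], [-0.22, 0, 0, 0], [-0.35, 0, 0, 0], [-0.5, 0, 0, 0], [-0.62, 0, 0, 0]])

```text
time: 35.3
tool_pos: [0.583, -0.3998, 0.2716]
tool_rot: [0.909, 1.568, -0.67]
contact_force: [0.2, -0.2, -0.8]
opening: 0.0735
```

```bash
python3 -c "
from h import *
st(); im,_=shot('wrist','w17'); go(.605,.0785,.27,7.7)"
```

```text
t35.30 pos [ 0.583  -0.3998  0.2716] yawY -0.43 xax [ 0.0019 -0.0015 -1.    ] q [-0.7094  0.6852  0.8295  0.0001  1.6245 -0.7018] F [ 0.2141 -0.1581 -0.7794] M [-0.0896 -0.0201  0.0461] open 0.0735
inc [ 0.0132  0.0426 -1.199 ] twist -0.1355 rows 7.7 0.8
```

View pics/w17.png

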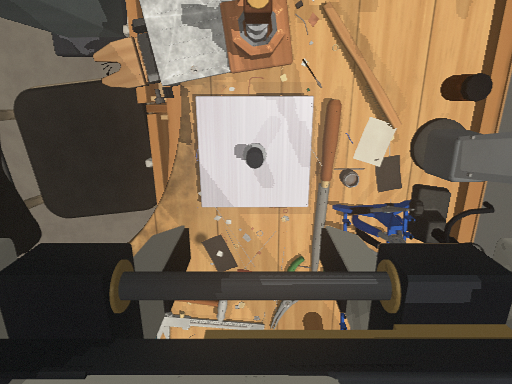

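Request:
move_arm(increments=[[0, 0.01, -0.15, -0.05], [0, 0.02, -0.3, -0.1], [0, 0.02, -0.45, -0.13], [0, 0.03, -0.6, -0.13], [0, 0.03, -0.75, -0.13]])

```text
time: 35.98
tool_pos: [0.5971, -0.0979, 0.2685]
tool_rot: [1.628, 1.57, 0.185]
contact_force: [0.6, 0.5, -0.9]
opening: 0.0731
```

Request:
move_arm(increments=[[0, 0.0, -0.15, 0], [0, 0.0, -0.3, 0], [0, 0.01, -0.43, 0], [0, 0.01, -0.43, 0], [0, 0.01, -0.43, 0]])

```text
time: 36.6
tool_pos: [0.5791, 0.071, 0.2684]
tool_rot: [-0.224, 1.57, -1.666]
contact_force: [0.5, 0.1, 0.6]
opening: 0.0736
```

Request:
move_arm(increments=[[0, 0, 0, 0], [0, 0, 0, 0]])

```text
time: 36.85
tool_pos: [0.5792, 0.07, 0.2685]
tool_rot: [-1.279, 1.571, -2.723]
contact_force: [-0.3, -0.4, -0.2]
opening: 0.0735
```

```bash
python3 -c "
from h import *
st(); im,_=shot('wrist','w18'); crop(im,160,60,200,160,4,'w18c'); im,_=shot('top','t18'); go(.605,.0785,.27,7.7)"
```

```text
t36.85 pos [0.5792 0.07   0.2685] yawY 7.26 xax [-0. -0. -1.] q [-0.011   0.4249  1.2818 -0.      1.435  -0.1377] F [-0.2843 -0.3825 -0.214 ] M [-0.0745  0.0283  0.0332] open 0.0735
inc [-0.0036  0.0666 -0.0119] twist -0.0069 rows 0.4 0.0
```

View pics/w18c.png

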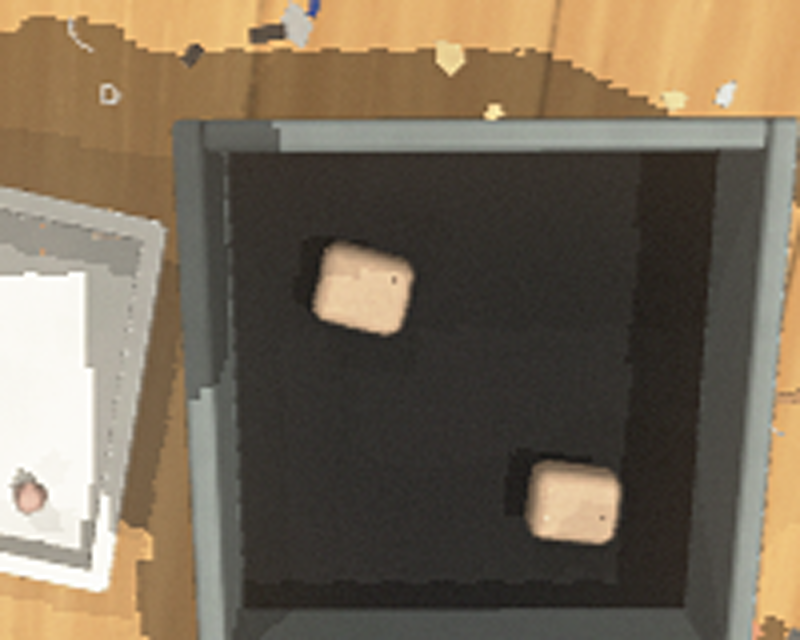

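View pics/t18.png

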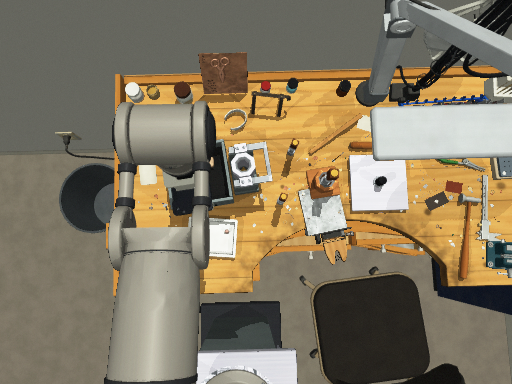

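```bash
python3 -c "
from h import *
im=cv2.imread('pics/w18.png')[60:225,200:370]; e=np.clip((im.astype(float)-15)*5,0,255).astype(np.uint8); cv2.imwrite('pics/w18e.png',cv2.resize(e,None,fx=4,fy=4,interpolation=cv2.INTER_CUBIC))
"
```

```text
(no output)
```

View pics/w18e.png

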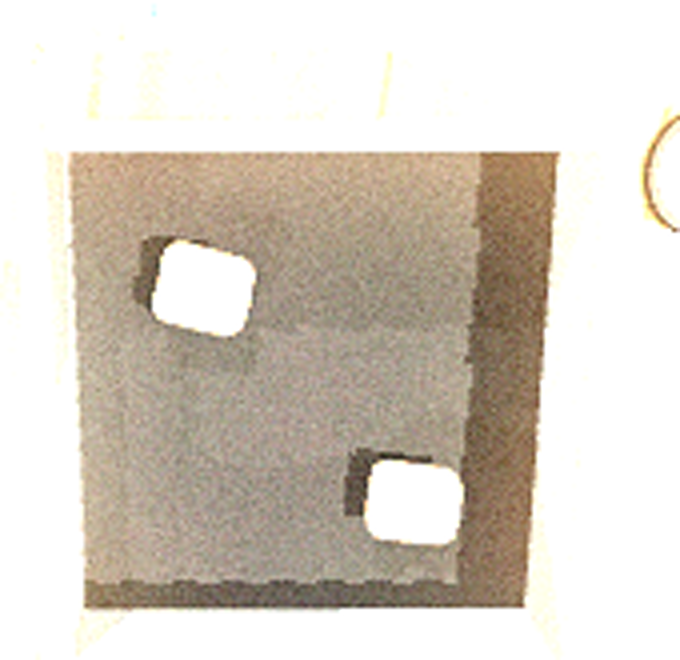

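```bash
python3 -c "
from h import *
T=np.load('pics/w18.npy'); f=lambda p:np.array(p)/4+[160,60]-.375
for q in ([(325,240),(413,258),(400,335),(314,314)],[(533,460),(620,468),(613,545),(528,535)],[(228,152),(716,152),(686,606),(243,606)]):
  z=.075 if len(q)and q[0][0]!=228 else .058
  c=bp('wrist',f(q),z,T); print(c.mean(0)); 
  for i in range(4): d=c[(i+1)%4]-c[i];print('  ',np.linalg.norm(d),np.degrees(np.arctan2(d[1],d[0])))
"
```

```text
[0.5696 0.1084 0.075 ]
   0.024972175965638468 -4.120998964165737
   0.021795512252892207 -92.07741619969838
   0.02505683723044445 173.50711252160056
   0.020756946552311674 87.85033219305836
[0.6391 0.0536 0.075 ]
   0.02574162037668438 1.8277611983830147
   0.02384998511678337 -84.50029376026644
   0.02574382419140941 -179.79233244161313
   0.023124227310237822 95.63519795327561
[0.6048 0.0793 0.058 ]
   0.13920710580093573 7.2305477249770815
   0.13874587688576337 -82.08976498108662
   0.14116293086478138 -172.76696214520007
   0.1387425957475424 97.10254859920536
```

```bash
python3 -c "
from h import *
go(.576,.1093,.13,-2)"
```

```text
inc [ 0.3464  0.0044 -0.0975] twist 0.1547 rows 2.3 0.9
```

Request:
move_arm(increments=[[0.08, 0.004, -0.05, 0.08], [0.17, 0.004, -0.0975, 0.155], [0.26, 0.004, -0.0975, 0.155], [0.34, 0.004, -0.0975, 0.155], [0.34, 0.004, -0.0975, 0.155]], gripper=0.5)

```text
time: 37.58
tool_pos: [0.5742, 0.1098, 0.1304]
tool_rot: [-1.489, 1.565, -3.094]
contact_force: [-1.0, -0.4, -0.0]
opening: 0.0459
```

Request:
move_arm(increments=[[0, 0, 0, 0], [0, 0, 0, 0], [0, 0, 0, 0], [0, 0, 0, 0]])

```text
time: 38.08
tool_pos: [0.5759, 0.1102, 0.1332]
tool_rot: [1.731, 1.57, 0.126]
contact_force: [-0.2, -0.1, 0.3]
opening: 0.046
```

```bash
python3 -c "
from h import *
st(); im,T=shot('wrist','w19'); go(.576,.1093,.0605,-2)"
```

```text
t38.08 pos [0.5759 0.1102 0.1332] yawY -1.94 xax [ 0.001   0.0001 -1.    ] q [0.0583 0.5374 1.4819 0.0001 1.1214 0.0921] F [-0.228  -0.0573  0.2857] M [-0.0812  0.063  -0.0262] open 0.0460
inc [0.1813 0.0005 0.0022] twist 0.001 rows 1.2 0.0
```

View pics/w19.png

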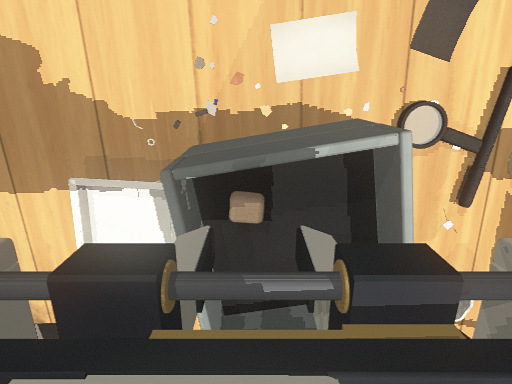

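```bash
python3 -c "
from h import *
T=np.load('pics/w19.npy'); im=cv2.imread('pics/w19.png')[:,:,::-1]; crop(im,160,150,120,90,6,'w19c')
print(bp('wrist',[(247,206)],.075,T), (proj('wrist',[.5696,.1084,.075],T)-[160,150])*6)
a=np.radians(7.7);c=np.array([.605,.079]);u=np.array([np.cos(a),np.sin(a)]);v=np.array([-u[1],u[0]])
for s in (-.07,.07): p=c-.07*u+s*v; print((proj('wrist',[*p,.105],T)-[160,150])*6,(proj('wrist',[*p,.058],T)-[160,150])*6)
"
```

```text
[[0.5703 0.1107 0.075 ]] [[517.3814 353.7873]]
[[ 353.7043 1243.2639]] [[387.6401 989.472 ]]
[[ 83.4497 196.4897]] [[173.8084  94.8994]]
```

View pics/w19c.png

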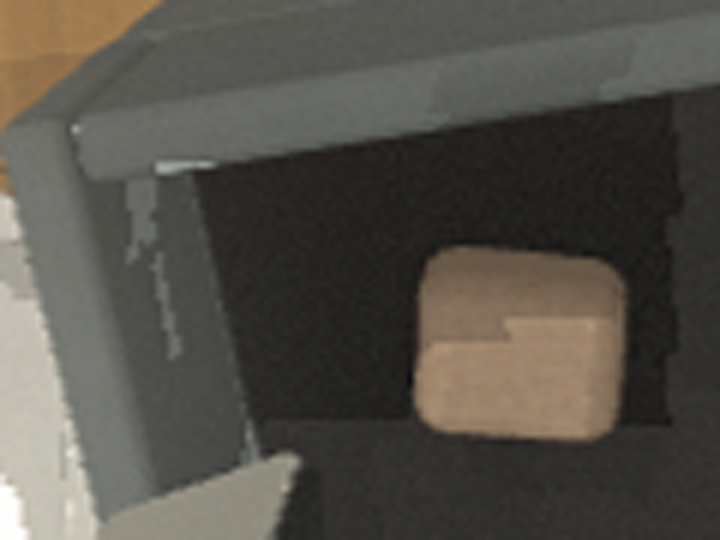

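Request:
move_arm(increments=[[0.04, 0, 0.002, 0], [0.08, 0, 0.002, 0], [0.12, 0, 0.002, 0], [0.15, 0, 0.002, 0], [0.15, 0, 0.002, 0]])

```text
time: 38.75
tool_pos: [0.5749, 0.1094, 0.0712]
tool_rot: [-1.527, 1.568, -3.132]
contact_force: [-0.6, -0.2, 0.1]
opening: 0.0463
```

Request:
move_arm(increments=[[0, 0, 0, 0], [0, 0, 0, 0], [0, 0, 0, 0]])

```text
time: 39.12
tool_pos: [0.5759, 0.1094, 0.0732]
tool_rot: [1.736, 1.57, 0.132]
contact_force: [0.5, 0.1, -0.0]
opening: 0.0461
```

```bash
python3 -c "
from h import *
st(); go(.576,.1093,.0605,-2)"
```

```text
t39.12 pos [0.5759 0.1094 0.0732] yawY -1.94 xax [ 0.001   0.0001 -1.    ] q [0.057  0.6078 1.5439 0.0001 0.9888 0.0907] F [ 0.4679  0.1467 -0.0248] M [-0.0796  0.0829 -0.0202] open 0.0461
inc [0.0317 0.0002 0.0003] twist 0.0011 rows 0.2 0.0
```

Request:
move_arm(increments=[[0.015, 0, 0, 0], [0.03, 0, 0, 0], [0.03, 0, 0, 0]])

```text
time: 39.5
tool_pos: [0.5751, 0.1093, 0.0598]
tool_rot: [-1.519, 1.569, -3.123]
contact_force: [0.3, -0.3, -0.8]
opening: 0.0458
```

Request:
move_arm(increments=[[0, 0, 0, 0], [0, 0, 0, 0], [0, 0, 0, 0], [0, 0, 0, 0], [0, 0, 0, 0]], gripper=1, squeeze=25)

```text
time: 40.12
tool_pos: [0.5757, 0.1094, 0.0607]
tool_rot: [1.927, 1.571, 0.322]
contact_force: [-1.0, 0.2, 0.2]
opening: 0.0257
```

```bash
python3 -c "
from h import *
st(); im,T=shot('wrist','w20')"
```

```text
t40.12 pos [0.5757 0.1094 0.0607] yawY -1.94 xax [ 0.0003  0.0001 -1.    ] q [0.057  0.6241 1.5543 0.0001 0.963  0.0907] F [-1.0499  0.1814  0.1942] M [-0.1006  0.0477  0.0091] open 0.0257
```

View pics/w20.png

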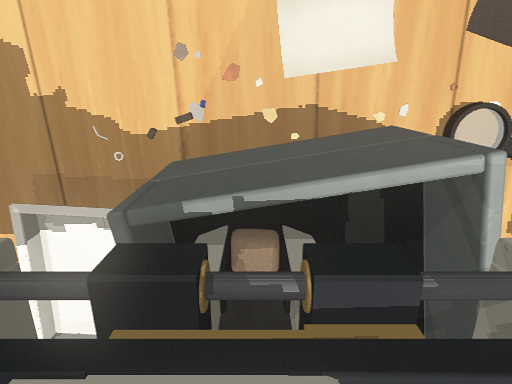

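Request:
move_arm(increments=[[-0.05, 0, 0, 0], [-0.12, 0, 0, 0], [-0.2, 0, 0, 0], [-0.29, 0, 0, 0], [-0.35, 0, 0, 0]])

```text
time: 40.8
tool_pos: [0.576, 0.1094, 0.2024]
tool_rot: [1.705, 1.569, 0.101]
contact_force: [0.6, 0.6, -0.6]
opening: 0.0256
```

```bash
python3 -c "
from h import *
st(); im,T=shot('wrist','w21');  im,T=shot('scene','s21');"
```

```text
t40.80 pos [0.576  0.1094 0.2024] yawY -1.94 xax [ 0.0019  0.0002 -1.    ] q [0.057  0.4722 1.3888 0.0001 1.2787 0.0907] F [ 0.5801  0.5776 -0.5687] M [-0.0557  0.1001  0.0343] open 0.0256
```

View pics/w21.png

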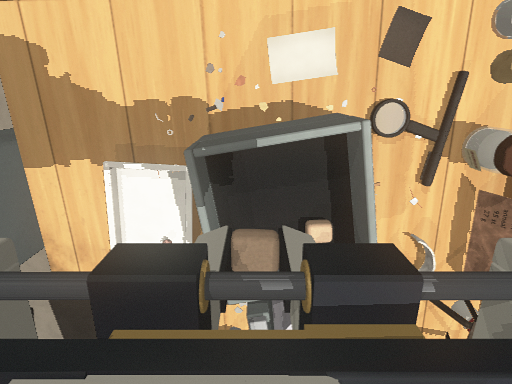

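View pics/s21.png

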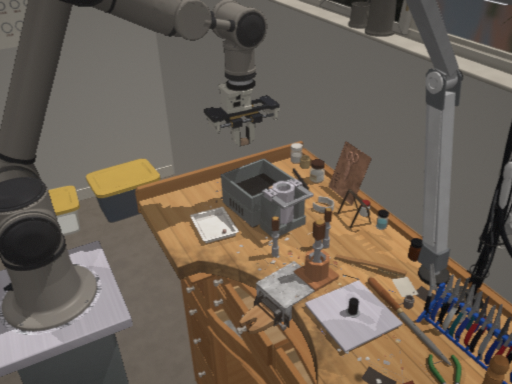

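```bash
python3 -c "
from h import *
im=cv2.imread('pics/s21.png')[:,:,::-1]; crop(im,180,195,70,60,10,'s21c')"
```

```text
(no output)
```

View pics/s21c.png

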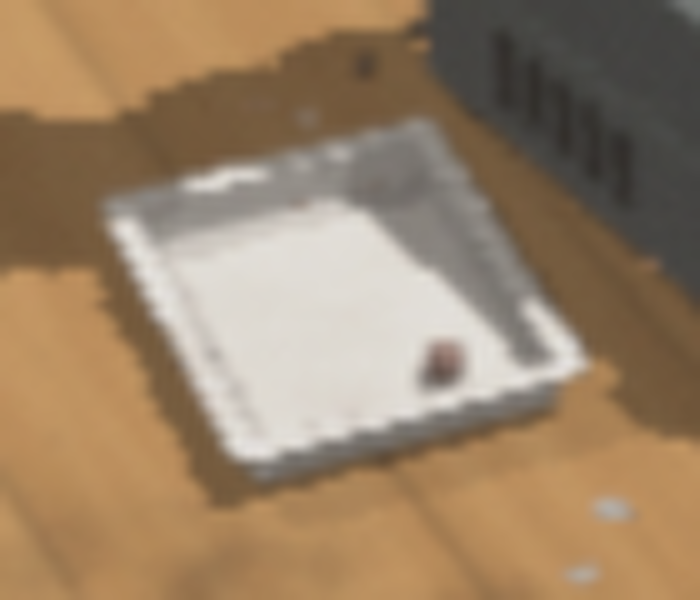

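```bash
python3 -c "
from h import *
c=bp('scene',np.array([(105,208),(430,118),(590,365),(235,462)])/10+[180,195]-.45,.015); print(c,c.mean(0))
for i in range(4): d=c[(i+1)%4]-c[i];print('  ',np.linalg.norm(d),np.degrees(np.arctan2(d[1],d[0])))
print(bp('scene',np.array([(443,360)])/10+[180,195]-.45,.006))
go(.40,.09,.20,90)
"
```

```text
[[ 0.4033  0.1158  0.015 ]
 [ 0.5029  0.1105  0.015 ]
 [ 0.4918 -0.0174  0.015 ]
 [ 0.3911 -0.0084  0.015 ]] [0.4473 0.0501 0.015 ]
   0.0997180698305043 -3.0583792790969766
   0.12830787520293424 -94.95879885002844
   0.1010821996140008 174.9134990294396
   0.12478374624615239 84.3897638843248
[[0.4622 0.0151 0.006 ]]
inc [ 0.0061 -0.4407  0.0637] twist 1.4677 rows 2.9 8.2
```

```bash
python3 -c "
from h import *
go(.4278,.0567,.18,85.5,near=False)
"
```

```text
inc [ 0.0565 -0.3688  0.1445] twist -1.4573 rows 2.6 8.2
```

Request:
move_arm(increments=[[0, -0.1, 0.04, -0.17], [0, -0.2, 0.08, -0.34], [0, -0.3, 0.12, -0.51], [0, -0.369, 0.145, -0.68], [0.02, -0.369, 0.145, -0.85]])

```text
time: 41.52
tool_pos: [0.4241, 0.056, 0.1919]
tool_rot: [-2.457, 1.57, 3.117]
contact_force: [0.9, 0.0, -0.7]
opening: 0.0254
```

Request:
move_arm(increments=[[0.02, 0, 0, -0.17], [0.03, 0, 0, -0.34], [0.03, 0, 0, -0.51], [0.03, 0, 0, -0.607], [0.03, 0, 0, -0.607]])

```text
time: 42.15
tool_pos: [0.4255, 0.0564, 0.1796]
tool_rot: [3.124, 1.569, 3.044]
contact_force: [0.5, 0.0, -0.4]
opening: 0.0255
```

Request:
move_arm(increments=[[0, 0, 0, 0], [0, 0, 0, 0], [0, 0, 0, 0]])

```text
time: 42.52
tool_pos: [0.4261, 0.0564, 0.1806]
tool_rot: [1.101, 1.571, 1.022]
contact_force: [0.1, -0.1, 0.5]
opening: 0.0259
```

```bash
python3 -c "
from h import *
st(); go(.4278,.0567,.05,85.5); im,T=shot('wrist','w22'); im,T=shot('scene','s22');  crop(im,160,150,110,110,6,'s22c')
"
```

```text
t42.52 pos [0.4261 0.0564 0.1806] yawY 85.46 xax [ 0.      0.0001 -1.    ] q [-0.0471  0.2174  1.8398  0.0001  1.0844 -1.5387] F [ 0.1137 -0.0529  0.5117] M [ 0.0528 -0.0229 -0.03  ] open 0.0259
inc [0.3264 0.0011 0.0041] twist -0.0007 rows 2.1 0.0
```

View pics/w22.png

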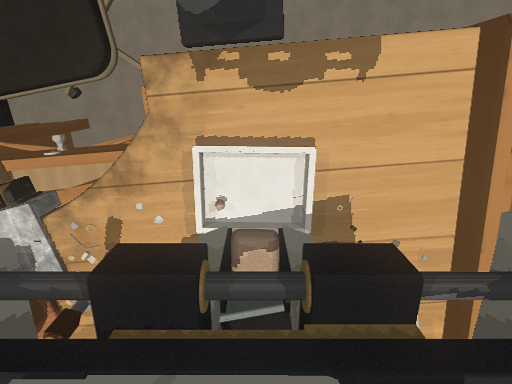

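View pics/s22c.png

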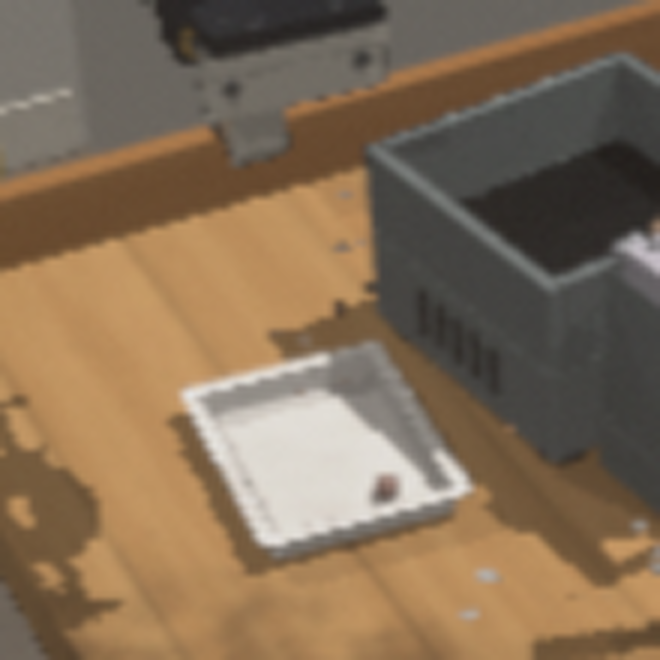

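```bash
python3 -c "
from h import *
T=np.load('pics/w22.npy'); c=bp('wrist',[(193.5,147),(316,146),(311.5,231),(196.5,231)],.015,T); print(c,c.mean(0)); 
for i in range(4): d=c[(i+1)%4]-c[i];print('  ',np.linalg.norm(d),np.degrees(np.arctan2(d[1],d[0])))
print(bp('wrist',[(221,203)],.006,T))
"
```

```text
[[ 0.3949 -0.0056  0.015 ]
 [ 0.404   0.1226  0.015 ]
 [ 0.5012  0.1154  0.015 ]
 [ 0.4908 -0.0155  0.015 ]] [0.4477 0.0542 0.015 ]
   0.12855582602454765 85.9113403221612
   0.09743830663310085 -4.223880837816555
   0.13137699138871126 -94.53769934100596
   0.09645655658992747 174.1010491087408
[[0.4624 0.0149 0.006 ]]
```

Request:
move_arm(increments=[[0.08, 0.004, 0.004, 0], [0.16, 0.004, 0.004, 0], [0.24, 0.004, 0.004, 0], [0.32, 0.004, 0.004, 0], [0.37, 0.004, 0.004, 0]])

```text
time: 43.25
tool_pos: [0.4274, 0.0579, 0.0313]
tool_rot: [3.123, 1.569, 3.044]
contact_force: [0.2, -0.3, -0.5]
opening: 0.0256
```

Request:
move_arm(increments=[[0, 0, 0, 0], [0, 0, 0, 0], [0, 0, 0, 0], [0, 0, 0, 0]])

```text
time: 43.75
tool_pos: [0.4283, 0.0579, 0.0333]
tool_rot: [0.089, 1.569, 0.01]
contact_force: [0.5, -0.6, -0.4]
opening: 0.0253
```

```bash
python3 -c "
from h import *
st(); go(.4278,.058,.0065,85.5)
"
```

```text
t43.75 pos [0.4283 0.0579 0.0333] yawY 85.49 xax [ 0.0015  0.     -1.    ] q [-0.0435  0.4585  2.0082  0.0001  0.6733 -1.5356] F [ 0.5381 -0.6213 -0.3709] M [ 0.0434 -0.0081 -0.0115] open 0.0253
inc [ 0.067   0.0002 -0.0015] twist -0.0002 rows 0.4 0.0
```

Request:
move_arm(increments=[[0.02, 0, 0, 0], [0.04, 0, 0, 0], [0.06, 0, 0, 0], [0.06, 0, 0, 0], [0.06, 0, 0, 0]])

```text
time: 44.38
tool_pos: [0.4279, 0.0579, 0.0085]
tool_rot: [2.774, 1.571, 2.695]
contact_force: [-0.7, 0.2, 0.1]
opening: 0.0256
```

```bash
python3 -c "
from h import *
st(); go(.4278,.058,.0065,85.5)
"
```

```text
t44.38 pos [0.4279 0.0579 0.0085] yawY 85.48 xax [-0.0002  0.0001 -1.    ] q [-0.0435  0.5091  2.0255  0.0001  0.6072 -1.5356] F [-0.7461  0.1557  0.0954] M [ 0.0302 -0.0345 -0.0246] open 0.0256
inc [ 0.005   0.0003 -0.0003] twist -0.0003 rows 0.0 0.0
```

Request:
move_arm(increments=[[0.006, 0, 0, 0], [0.006, 0, 0, 0], [0.006, 0, 0, 0]])

```text
time: 44.75
tool_pos: [0.428, 0.0579, 0.0063]
tool_rot: [0.305, 1.571, 0.226]
contact_force: [0.2, 0.0, -0.0]
opening: 0.0256
```

Request:
move_arm(increments=[[0, 0, 0, 0], [0, 0, 0, 0], [0, 0, 0, 0]], gripper=0.6)

```text
time: 45.12
tool_pos: [0.428, 0.0579, 0.0063]
tool_rot: [0.369, 1.571, 0.29]
contact_force: [-1.1, -0.3, -0.1]
opening: 0.0364
```

```bash
python3 -c "
from h import *
st(); go(.4278,.058,.2,7.7)
"
```

```text
t45.12 pos [0.428  0.0579 0.0063] yawY 85.48 xax [ 0.0002  0.0001 -1.    ] q [-0.0435  0.5137  2.0271  0.0001  0.6006 -1.5356] F [-1.1116 -0.3184 -0.0865] M [0.0602 0.0112 0.0534] open 0.0364
inc [-0.4843  0.0004 -0.0003] twist 1.2964 rows 3.1 7.3
```

Lift and return toward the bowl for stone B, at grip yaw about 3.

Request:
move_arm(increments=[[-0.06, 0, 0, 0], [-0.16, 0, 0, 0], [-0.28, 0, 0, 0], [-0.4, 0, 0, 0], [-0.5, 0, 0, 0]])

```text
time: 45.75
tool_pos: [0.4279, 0.0579, 0.2082]
tool_rot: [0.078, 1.569, -0.001]
contact_force: [0.9, 1.4, -1.4]
opening: 0.0365
```

```bash
python3 -c "
from h import *
st(); go(.6327,.0527,.2,3); im,T=shot('wrist','w23')
"
```

```text
t45.75 pos [0.4279 0.0579 0.2082] yawY 85.49 xax [ 0.0015 -0.     -1.    ] q [-0.0435  0.1884  1.792   0.0001  1.1597 -1.5355] F [ 0.8847  1.3997 -1.3871] M [ 0.0554 -0.0496 -0.0288] open 0.0365
inc [0.0213 0.0274 0.5115] twist 1.3748 rows 3.3 7.7
```

View pics/w23.png

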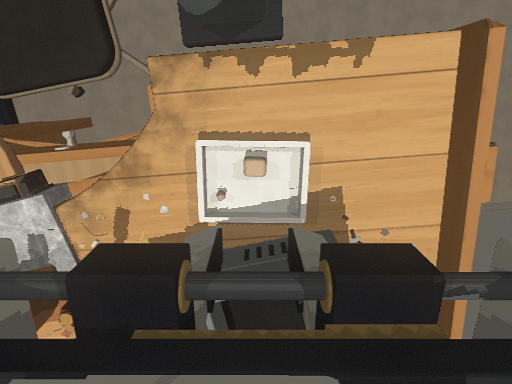

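Request:
move_arm(increments=[[0, 0.005, 0.1, 0.17], [0, 0.01, 0.2, 0.34], [0, 0.015, 0.3, 0.51], [0, 0.02, 0.4, 0.68], [0, 0.027, 0.5, 0.85]], gripper=0.5)

```text
time: 46.42
tool_pos: [0.6292, 0.0528, 0.2057]
tool_rot: [-2.305, 1.57, 3.003]
contact_force: [0.1, 0.8, 0.2]
opening: 0.046
```

Request:
move_arm(increments=[[0, 0, 0, 0.17], [0, 0, 0, 0.34], [0, 0, 0, 0.51], [0, 0, 0, 0.525], [0, 0, 0, 0.525]])

```text
time: 47.05
tool_pos: [0.628, 0.0529, 0.206]
tool_rot: [-1.893, 1.57, 2.875]
contact_force: [-0.6, 0.1, -0.4]
opening: 0.0458
```

Request:
move_arm(increments=[[0, 0, 0, 0], [0, 0, 0, 0], [0, 0, 0, 0]])

```text
time: 47.42
tool_pos: [0.6281, 0.0529, 0.2062]
tool_rot: [2.3, 1.571, 0.782]
contact_force: [0.2, 0.3, 0.1]
opening: 0.0458
```

```bash
python3 -c "
from h import *
st(); im,T=shot('wrist','w24'); go(.6327,.0527,.13,3);crop(im,180,100,180,150,4,'w24c')
print((proj('wrist',[.6391,.0536,.075],T)-[180,100])*4)
e=im[100:250,180:360,::-1]; e=np.clip((e.astype(float)-15)*5,0,255).astype(np.uint8); cv2.imwrite('pics/w24e.png',cv2.resize(e,None,fx=4,fy=4))
"
```

```text
t47.42 pos [0.6281 0.0529 0.2062] yawY 3.01 xax [ 0.0001  0.0001 -1.    ] q [-0.0375  0.5527  1.2413  0.0001  1.3474 -0.0901] F [0.2223 0.3444 0.1126] M [-0.0812  0.0648  0.084 ] open 0.0458
inc [0.1906 0.0115 0.001 ] twist 0.0001 rows 1.2 0.0
[[343.9058 319.5472]]
```

View pics/w24c.png

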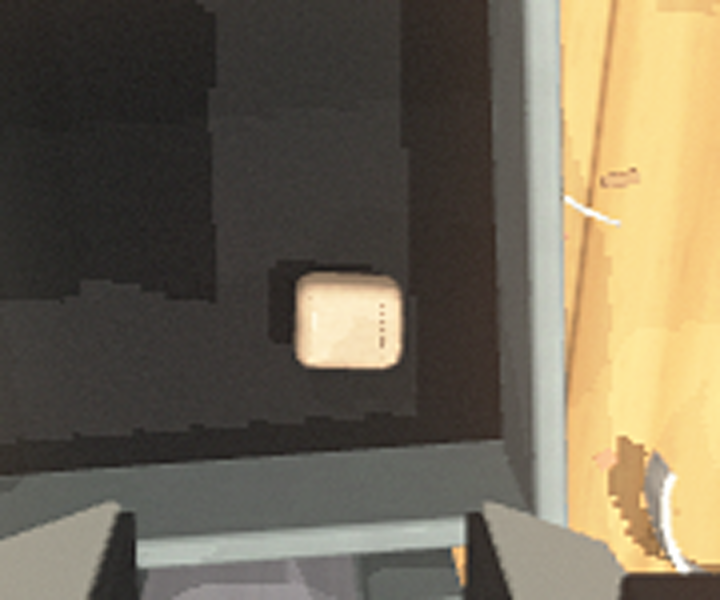

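View pics/w24e.png

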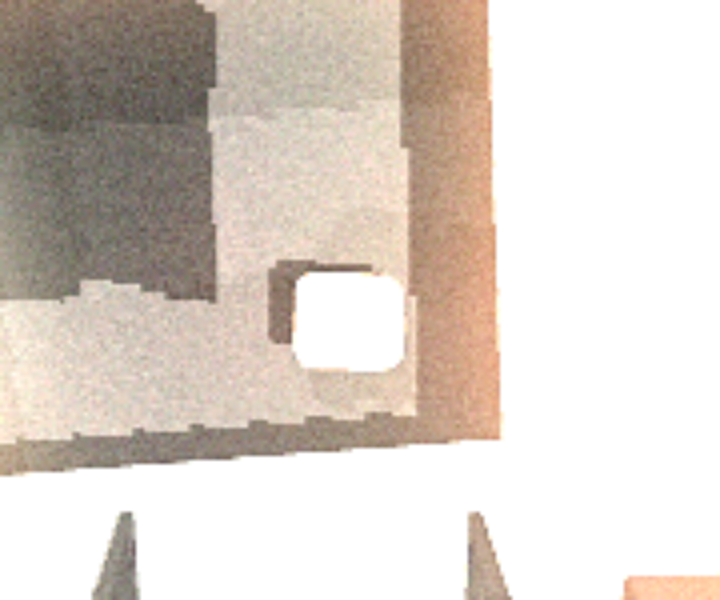

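Request:
move_arm(increments=[[0.06, 0.013, 0.001, 0], [0.12, 0.013, 0.001, 0], [0.18, 0.013, 0.001, 0], [0.24, 0.013, 0.001, 0], [0.24, 0.013, 0.001, 0]])

```text
time: 48.1
tool_pos: [0.632, 0.0528, 0.1083]
tool_rot: [-1.686, 1.567, 3.078]
contact_force: [-0.8, -0.5, 0.1]
opening: 0.0462
```

Request:
move_arm(increments=[[0, 0, 0, 0], [0, 0, 0, 0], [0, 0, 0, 0], [0, 0, 0, 0]])

```text
time: 48.6
tool_pos: [0.6335, 0.0527, 0.1107]
tool_rot: [1.604, 1.57, 0.086]
contact_force: [0.0, 1.2, 0.6]
opening: 0.0463
```

```bash
python3 -c "
from h import *
st(); go(.6335,.0527,.0605,3)"
```

```text
t48.60 pos [0.6335 0.0527 0.1107] yawY 2.98 xax [ 0.0007  0.0001 -1.    ] q [-0.0375  0.6445  1.3511  0.0001  1.1453 -0.0896] F [0.0081 1.2141 0.6409] M [-0.1033  0.0757  0.0017] open 0.0463
inc [ 0.1254 -0.      0.0001] twist -0.0003 rows 0.8 0.0
```

Request:
move_arm(increments=[[0.03, 0, 0, 0], [0.06, 0, 0, 0], [0.09, 0, 0, 0], [0.1, 0, 0, 0], [0.1, 0, 0, 0]])

```text
time: 49.22
tool_pos: [0.6332, 0.0528, 0.0697]
tool_rot: [-1.76, 1.57, 3.004]
contact_force: [-0.1, 0.5, -0.1]
opening: 0.046
```

Request:
move_arm(increments=[[0, 0, 0, 0], [0, 0, 0, 0], [0, 0, 0, 0]])

```text
time: 49.6
tool_pos: [0.6335, 0.0527, 0.0705]
tool_rot: [1.598, 1.57, 0.079]
contact_force: [-1.1, -0.1, 1.0]
opening: 0.0461
```

```bash
python3 -c "
from h import *
st(); go(.6335,.0527,.0605,3)"
```

```text
t49.60 pos [0.6335 0.0527 0.0705] yawY 2.98 xax [ 0.0006  0.     -1.    ] q [-0.0374  0.6887  1.3896  0.0001  1.0627 -0.0896] F [-1.0812 -0.0967  0.9904] M [-0.097   0.0562 -0.005 ] open 0.0461
inc [0.0251 0.     0.0001] twist -0.0003 rows 0.2 0.0
```

Request:
move_arm(increments=[[0.015, 0, 0, 0], [0.025, 0, 0, 0], [0.025, 0, 0, 0]])

```text
time: 49.98
tool_pos: [0.6329, 0.0528, 0.0595]
tool_rot: [-1.742, 1.57, 3.023]
contact_force: [0.4, -0.5, -0.1]
opening: 0.0457
```

Request:
move_arm(increments=[[0, 0, 0, 0], [0, 0, 0, 0], [0, 0, 0, 0], [0, 0, 0, 0], [0, 0, 0, 0]], gripper=1)

```text
time: 50.6
tool_pos: [0.6335, 0.0528, 0.0604]
tool_rot: [1.729, 1.57, 0.21]
contact_force: [-0.2, 0.4, 1.8]
opening: 0.0255
```

Request:
move_arm(increments=[[-0.05, 0, 0, 0], [-0.12, 0, 0, 0], [-0.2, 0, 0, 0], [-0.29, 0, 0, 0], [-0.35, 0, 0, 0]])

```text
time: 51.22
tool_pos: [0.6336, 0.0527, 0.2021]
tool_rot: [1.489, 1.569, -0.03]
contact_force: [0.0, 0.5, -0.8]
opening: 0.0257
```

```bash
python3 -c "
from h import *
st(); im,T=shot('wrist','w25'); im,T=shot('scene','s25'); crop(im,170,150,120,100,6,'s25c'); go(.4683,.063,.18,85.5,near=False)"
```

```text
t51.23 pos [0.6336 0.0527 0.2021] yawY 2.99 xax [ 0.0018 -0.0001 -1.    ] q [-0.0375  0.565   1.2314  0.      1.3434 -0.0896] F [ 0.0422  0.4927 -0.8169] M [-0.1249  0.0222  0.0053] open 0.0257
inc [ 0.0558 -0.4143 -0.0473] twist -1.3752 rows 2.7 7.7
```

View pics/w25.png

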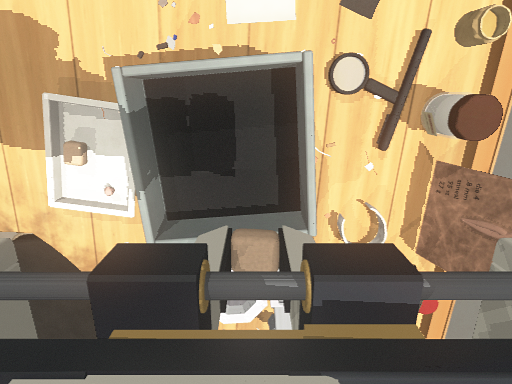

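View pics/s25c.png

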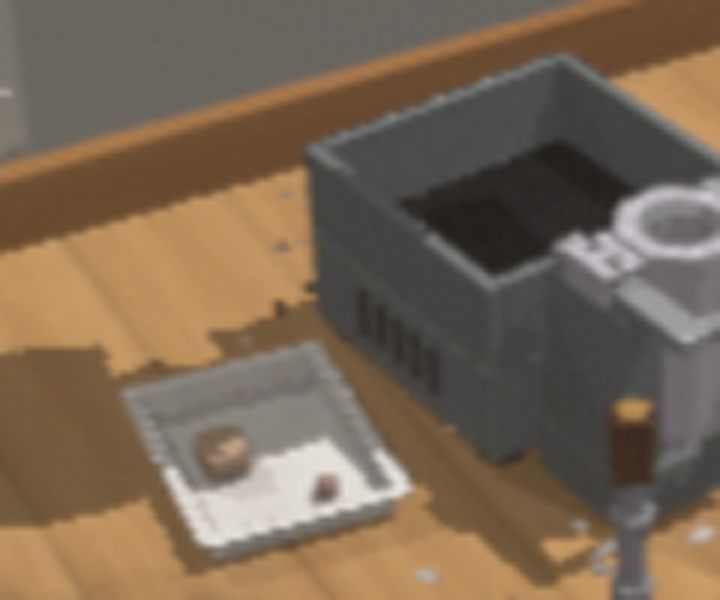

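Request:
move_arm(increments=[[0, -0.1, -0.01, -0.17], [0, -0.2, -0.02, -0.34], [0, -0.3, -0.03, -0.51], [0, -0.414, -0.045, -0.68], [0, -0.414, -0.045, -0.85]])

```text
time: 51.95
tool_pos: [0.4631, 0.0625, 0.1989]
tool_rot: [-2.581, 1.567, 3.08]
contact_force: [0.6, 0.8, -0.0]
opening: 0.0255
```

Request:
move_arm(increments=[[0.03, 0, 0, -0.17], [0.05, 0, 0, -0.34], [0.05, 0, 0, -0.51], [0.05, 0, 0, -0.525], [0.05, 0, 0, -0.525]])

```text
time: 52.58
tool_pos: [0.4667, 0.0621, 0.1797]
tool_rot: [3.056, 1.57, 2.974]
contact_force: [-0.5, -0.4, 0.2]
opening: 0.0257
```

Request:
move_arm(increments=[[0, 0, 0, 0], [0, 0, 0, 0], [0, 0, 0, 0]])

```text
time: 52.95
tool_pos: [0.467, 0.0621, 0.1803]
tool_rot: [0.506, 1.571, 0.427]
contact_force: [0.1, 0.1, -0.5]
opening: 0.0255
```

```bash
python3 -c "
from h import *
st(); go(.4683,.063,.033,85.5); im,T=shot('wrist','w26')
im=cv2.imread('pics/w25.png')[60:230,120:310]; e=np.clip((im.astype(float)-10)*5,0,255).astype(np.uint8); cv2.imwrite('pics/w25e.png',cv2.resize(e,None,fx=4,fy=3))"
```

```text
t52.95 pos [0.467  0.0621 0.1803] yawY 85.46 xax [ 0.0002  0.0001 -1.    ] q [-0.0307  0.2904  1.7385  0.0001  1.1126 -1.5222] F [ 0.1413  0.0758 -0.4944] M [ 0.089  -0.0216 -0.0526] open 0.0255
inc [0.3681 0.0024 0.003 ] twist -0.0007 rows 2.4 0.0
```

View pics/w26.png

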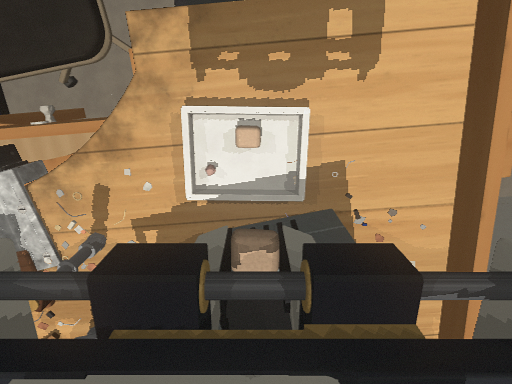

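View pics/w25e.png

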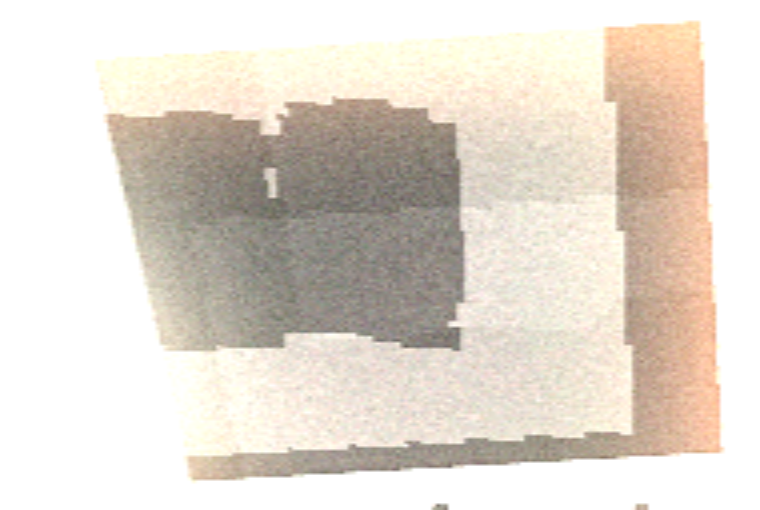

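Request:
move_arm(increments=[[0.08, 0.002, 0.003, 0], [0.16, 0.002, 0.003, 0], [0.24, 0.002, 0.003, 0], [0.32, 0.002, 0.003, 0], [0.37, 0.002, 0.003, 0]])

```text
time: 53.62
tool_pos: [0.4677, 0.0628, 0.0309]
tool_rot: [3.139, 1.569, 3.06]
contact_force: [-0.0, -0.1, -1.0]
opening: 0.0255
```

Request:
move_arm(increments=[[0, 0, 0, 0], [0, 0, 0, 0], [0, 0, 0, 0], [0, 0, 0, 0]])

```text
time: 54.12
tool_pos: [0.4687, 0.0628, 0.0329]
tool_rot: [0.098, 1.569, 0.019]
contact_force: [0.1, -0.4, 0.6]
opening: 0.0256
```

```bash
python3 -c "
from h import *
st(); go(.4683,.063,.0065,85.5)
"
```

```text
t54.12 pos [0.4687 0.0628 0.0329] yawY 85.49 xax [ 0.0015  0.     -1.    ] q [-0.0291  0.5104  1.8998  0.0001  0.7299 -1.5212] F [ 0.1455 -0.4238  0.5957] M [ 0.0131  0.0515 -0.0475] open 0.0256
inc [ 0.0661  0.0004 -0.0012] twist -0.0002 rows 0.4 0.0
```

Request:
move_arm(increments=[[0.02, 0, 0, 0], [0.04, 0, 0, 0], [0.06, 0, 0, 0], [0.066, 0, 0, 0], [0.066, 0, 0, 0]])

```text
time: 54.75
tool_pos: [0.4681, 0.0628, 0.0055]
tool_rot: [3.069, 1.57, 2.99]
contact_force: [-0.9, -0.4, -0.8]
opening: 0.0254
```

Request:
move_arm(increments=[[0, 0, 0, 0], [0, 0, 0, 0], [0, 0, 0, 0]])

```text
time: 55.12
tool_pos: [0.4684, 0.0628, 0.006]
tool_rot: [0.272, 1.57, 0.193]
contact_force: [-0.0, 0.3, 0.2]
opening: 0.0254
```

Request:
move_arm(increments=[[0, 0, 0, 0], [0, 0, 0, 0], [0, 0, 0, 0]], gripper=0.6)

```text
time: 55.5
tool_pos: [0.4683, 0.0628, 0.0058]
tool_rot: [0.512, 1.571, 0.433]
contact_force: [0.2, -0.7, -0.2]
opening: 0.037
```

Request:
move_arm(increments=[[-0.06, 0, 0, 0], [-0.16, 0, 0, 0], [-0.28, 0, 0, 0], [-0.4, 0, 0, 0], [-0.52, 0, 0, 0]])

```text
time: 56.12
tool_pos: [0.468, 0.0628, 0.2155]
tool_rot: [0.372, 1.571, 0.293]
contact_force: [1.1, -0.1, 0.3]
opening: 0.0367
```

Request:
move_arm(increments=[[0, 0, -0.1, 0], [-0.05, 0, -0.18, 0], [-0.05, 0, -0.2, 0], [-0.05, 0, -0.2, 0]])

```text
time: 56.62
tool_pos: [0.3887, 0.0691, 0.2337]
tool_rot: [0.111, 1.57, 0.032]
contact_force: [0.8, -0.0, -0.3]
opening: 0.0365
```

```bash
python3 -c "
from h import *
st(); im,T=shot('wrist','w27');im,T=shot('scene','s27');im,T=shot('top','t27')
"
```

```text
t56.62 pos [0.3887 0.0691 0.2337] yawY 85.49 xax [ 0.0007  0.     -1.    ] q [-0.0189  0.0932  1.8314  0.      1.2163 -1.5109] F [ 0.8128 -0.0428 -0.2729] M [0.0389 0.0105 0.0198] open 0.0365
```

View pics/w27.png

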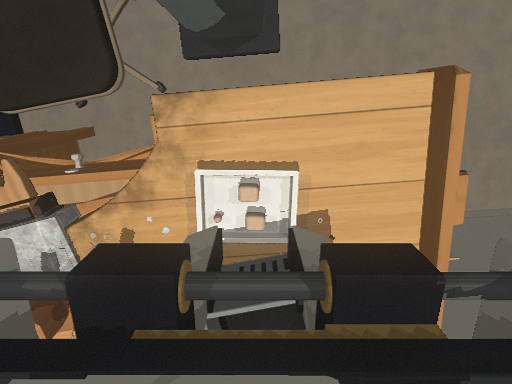

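View pics/s27.png

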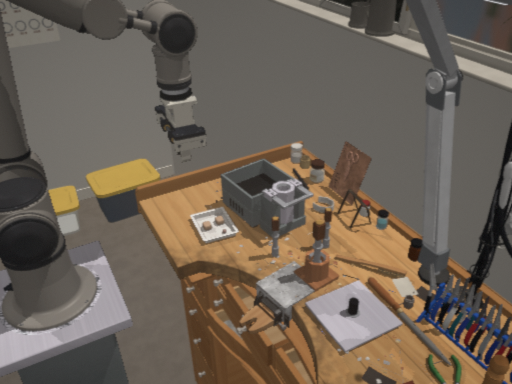

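View pics/t27.png

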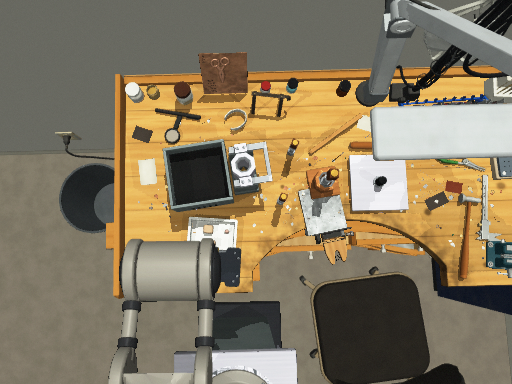

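```bash
python3 -c "
from h import *
im=cv2.imread('pics/t27.png')[:,:,::-1]; crop(im,160,130,120,90,6,'t27c')
"
```

```text
(no output)
```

View pics/t27c.png

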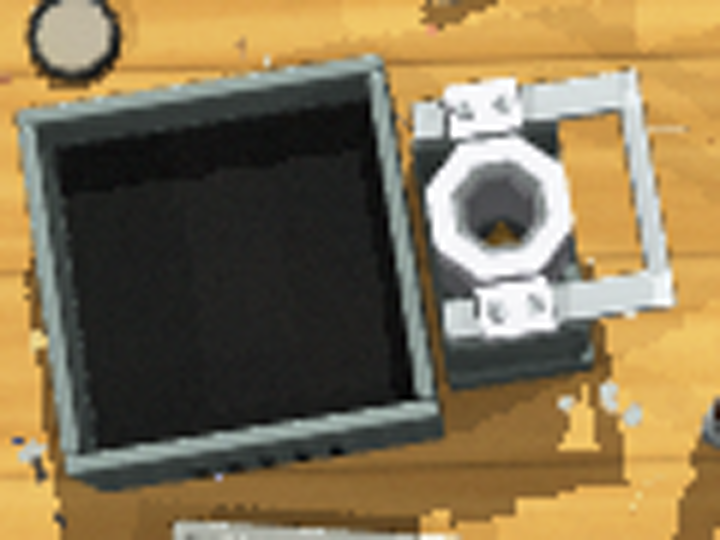

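```bash
python3 -c "
from cell import robot
print(robot.hand_in())"
```

```text
the job is handed in; nothing more can be done
None
```

The job is done and handed in at about 57 s of the 210 s allowed. `hand_in` gives no verdict, so the results below are my own checks.

- **Nut:** it stopped dead counter-clockwise and gave clockwise, so the thread is reverse. I turned it clockwise with one regrasp. In the camera pictures the yoke had moved back about 18 mm, which is about 3.6 rad, and the dogs are clear of the lid.
- **Key:** the large socket key is standing in its stand again.
- **Lid:** it lies flat on the bench, knob up, at about (0.58, -0.40), clear of the machine, the stand and the file beside it.
- **Stones:** two were in the bowl, both tan agate lumps. Both now lie in the white tray. It had been knocked a few centimetres aside, so I measured it again before placing them. Contrast-stretched pictures of the bowl floor show no black or grey stone left.

No check failed. The camera position estimates agreed with each other to within 2–4 mm, and contact forces stayed at about 6 N or less in every reading I took.

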